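# Pack ring stands into a clip carton, fold it shut and weight it

## Task

Pack the ring stands that are on the jeweller's bench for dispatch: stand each one upright in the open carton and press the thin front edge of its base fully home into one of the sprung clips along the far wall, centred on the clip, one stand to a clip (any stand in any clip). When all of them are clipped in, fold the carton shut: first both short end flaps down, with the long flaps still open, then the two long flaps flat on top of them, and set the steel bench block flat on the middle of the closed carton, across the seam, to keep it shut until it is taped. Leave the other things on the bench where they are.

Things in the scene. Friction and masses are not known exactly. Their poses are not given: they have to be found in the camera images.
- carton: Open shipping carton of brown board, fixed, 172 mm (x) by 252 mm (y), rim 84 mm high, walls 4 mm; floor of its white insert 4 mm above the bench. Origin: centre of underside, z up. Along the inside of its +x wall (the one farther from the robot) runs a grey rail, 16 mm high over the bench and 8 mm deep, with four sprung clips in a row, 59 mm apart.
- seat1 (a point): Back stop of clip 1 (carton x +74 mm, y +88.5 mm), at insert floor height, mid-width of the clip: where the middle of a stand's lower front edge ends up. Axes as the carton's. The clip opens towards carton -x: slide the base in flat along carton +x, on the floor.
- clip1 (a joint): Sprung steel leaf of clip 1, 40 mm wide, hinged at the back stop. Lift in rad: 0 = closed (2.5 mm over the floor at the throat, 16 mm before the back stop), about 0.06 with a base home. Its flared lip starts 34 mm before the back stop, 9.5 mm over the floor (12 at its top), so the base's edging lifts it as it enters (6 to 15 N); the throat then drops behind the edging and holds it.
- seat2 (a point): Back stop of clip 2 (carton x +74 mm, y +29.5 mm), at insert floor height, mid-width of the clip: where the middle of a stand's lower front edge ends up. Axes as the carton's. The clip opens towards carton -x: slide the base in flat along carton +x, on the floor.
- clip2 (a joint): Sprung steel leaf of clip 2, 40 mm wide, hinged at the back stop. Lift in rad: 0 = closed (2.5 mm over the floor at the throat, 16 mm before the back stop), about 0.06 with a base home. Its flared lip starts 34 mm before the back stop, 9.5 mm over the floor (12 at its top), so the base's edging lifts it as it enters (6 to 15 N); the throat then drops behind the edging and holds it.
- seat3 (a point): Back stop of clip 3 (carton x +74 mm, y -29.5 mm), at insert floor height, mid-width of the clip: where the middle of a stand's lower front edge ends up. Axes as the carton's. The clip opens towards carton -x: slide the base in flat along carton +x, on the floor.
- clip3 (a joint): Sprung steel leaf of clip 3, 40 mm wide, hinged at the back stop. Lift in rad: 0 = closed (2.5 mm over the floor at the throat, 16 mm before the back stop), about 0.06 with a base home. Its flared lip starts 34 mm before the back stop, 9.5 mm over the floor (12 at its top), so the base's edging lifts it as it enters (6 to 15 N); the throat then drops behind the edging and holds it.
- seat4 (a point): Back stop of clip 4 (carton x +74 mm, y -88.5 mm), at insert floor height, mid-width of the clip: where the middle of a stand's lower front edge ends up. Axes as the carton's. The clip opens towards carton -x: slide the base in flat along carton +x, on the floor.
- clip4 (a joint): Sprung steel leaf of clip 4, 40 mm wide, hinged at the back stop. Lift in rad: 0 = closed (2.5 mm over the floor at the throat, 16 mm before the back stop), about 0.06 with a base home. Its flared lip starts 34 mm before the back stop, 9.5 mm over the floor (12 at its top), so the base's edging lifts it as it enters (6 to 15 N); the throat then drops behind the edging and holds it.
- standA: Ring stand, 0.15 kg: base 76 (x) by 44 (y) mm, of 4 mm dark wood, its front 14 mm a steel edging 5.5 mm thick (front edge at x = 38 mm); on it an upright grey block 26 by 26 mm, 4 to 52 mm high, centred at x = -14 mm; above that a round finger with a ring, to 73 mm. Origin: centre of underside, z up. Two to four stands are there, all alike (None throughout: absent).
- standB: Ring stand, 0.15 kg: base 76 (x) by 44 (y) mm, of 4 mm dark wood, its front 14 mm a steel edging 5.5 mm thick (front edge at x = 38 mm); on it an upright grey block 26 by 26 mm, 4 to 52 mm high, centred at x = -14 mm; above that a round finger with a ring, to 73 mm. Origin: centre of underside, z up. Two to four stands are there, all alike (None throughout: absent).
- standC: Ring stand, 0.15 kg: base 76 (x) by 44 (y) mm, of 4 mm dark wood, its front 14 mm a steel edging 5.5 mm thick (front edge at x = 38 mm); on it an upright grey block 26 by 26 mm, 4 to 52 mm high, centred at x = -14 mm; above that a round finger with a ring, to 73 mm. Origin: centre of underside, z up. Two to four stands are there, all alike (None throughout: absent).
- standD: Ring stand, 0.15 kg: base 76 (x) by 44 (y) mm, of 4 mm dark wood, its front 14 mm a steel edging 5.5 mm thick (front edge at x = 38 mm); on it an upright grey block 26 by 26 mm, 4 to 52 mm high, centred at x = -14 mm; above that a round finger with a ring, to 73 mm. Origin: centre of underside, z up. Two to four stands are there, all alike (None throughout: absent).
- end_flap_left (a joint): Carton flap of corrugated board, 86 mm from crease to free edge, 4 mm thick. Angle in rad: 0 = flat over the carton, 1.57 = upright, more = leaning outwards (starts at 1.8 to 2.0). It stays where it is left; under 1 N at its free edge moves it. Short end flap, 168 mm wide; crease at carton y = +126 mm, z = 86 mm.
- end_flap_right (a joint): Carton flap of corrugated board, 86 mm from crease to free edge, 4 mm thick. Angle in rad: 0 = flat over the carton, 1.57 = upright, more = leaning outwards (starts at 1.8 to 2.0). It stays where it is left; under 1 N at its free edge moves it. Short end flap, 168 mm wide; crease at carton y = -126 mm, z = 86 mm.
- long_flap_near (a joint): Carton flap of corrugated board, 86 mm from crease to free edge, 4 mm thick. Angle in rad: 0 = flat over the carton, 1.57 = upright, more = leaning outwards (starts at 1.8 to 2.0). It stays where it is left; under 1 N at its free edge moves it. Long flap, 252 mm wide, nearer the robot; crease at carton x = -86 mm, z = 90 mm.
- long_flap_far (a joint): Carton flap of corrugated board, 86 mm from crease to free edge, 4 mm thick. Angle in rad: 0 = flat over the carton, 1.57 = upright, more = leaning outwards (starts at 1.8 to 2.0). It stays where it is left; under 1 N at its free edge moves it. Long flap, 252 mm wide, far side; crease at carton x = +86 mm, z = 90 mm.
- bench_block: Bare steel bench block, 50 by 50 by 18 mm, 0.34 kg, lying among the stands at the start: the weight for the closed carton. Origin: centre of underside, z up, x and y square to its sides. With all flaps flat the carton's top is 92 mm above the bench, and the two long flaps meet at carton x = 0.
- pliers: Bystander: pliers with red grips, 150 mm long, 16 mm high, lying on the bench between the robot and the work.
- hammer: Bystander: hammer 220 mm long, lying to the robot's right.
- bead_jar: Bystander: amber glass jar, 52 mm across, 65 mm high, at the back.
- wax_tin: Bystander: round aluminium tin, 64 mm across, 24 mm high, left of the carton towards the back.
- mandrel_block: Bystander: wooden block 110 by 36 by 30 mm with a steel ring mandrel lying on it (52 mm high in all), at the back right.
Things that resemble listed ones, but are neither listed nor needed, are in the scene too. Leave any green look-alike of the standD alone. What is shaped like the standA but red is not meant.

How it is judged:
On the way, in this order (a step that is already met when the one before it is completed fails the run):
1. every stand that is there sits fully home in a clip, all flaps still open ((y of standA in the frame of seat1 between -0.01 and 0.01 m or y of standA in the frame of seat2 between -0.01 and 0.01 m or y of standA in the frame of seat3 between -0.01 and 0.01 m or y of standA in the frame of seat4 between -0.01 and 0.01 m) and x of standA in the frame of seat1 between -0.042 and -0.034 m and z of standA in the frame of seat1 between -0.003 and 0.003 m and angle between the x axis of each of standA, standB, standC, standD and the x axis of carton, either way round below 0.12 rad and angle between each of standA, standB, standC, standD's own z axis and vertical below 0.08 rad and (y of standB in the frame of seat1 between -0.01 and 0.01 m or y of standB in the frame of seat2 between -0.01 and 0.01 m or y of standB in the frame of seat3 between -0.01 and 0.01 m or y of standB in the frame of seat4 between -0.01 and 0.01 m) and x of standB in the frame of seat1 between -0.042 and -0.034 m and z of standB in the frame of seat1 between -0.003 and 0.003 m and (y of standC in the frame of seat1 between -0.01 and 0.01 m or y of standC in the frame of seat2 between -0.01 and 0.01 m or y of standC in the frame of seat3 between -0.01 and 0.01 m or y of standC in the frame of seat4 between -0.01 and 0.01 m) and x of standC in the frame of seat1 between -0.042 and -0.034 m and z of standC in the frame of seat1 between -0.003 and 0.003 m and (y of standD in the frame of seat1 between -0.01 and 0.01 m or y of standD in the frame of seat2 between -0.01 and 0.01 m or y of standD in the frame of seat3 between -0.01 and 0.01 m or y of standD in the frame of seat4 between -0.01 and 0.01 m) and x of standD in the frame of seat1 between -0.042 and -0.034 m and z of standD in the frame of seat1 between -0.003 and 0.003 m and value of joint each of end_flap_left, end_flap_right, long_flap_near, long_flap_far above 0.6 rad), for 0.3 s.
2. both short end flaps are folded flat while both long flaps are still open (value of joint each of end_flap_left, end_flap_right below 0.12 rad and value of joint each of long_flap_near, long_flap_far above 0.6 rad), for 0.2 s.
3. both long flaps are folded flat over them (value of joint each of end_flap_left, end_flap_right, long_flap_near, long_flap_far below 0.12 rad), for 0.2 s.
4. the bench block lies flat on the middle of the closed carton (x of bench_block in the frame of carton between -0.02 and 0.02 m and y of bench_block in the frame of carton between -0.045 and 0.045 m and z of bench_block in the frame of carton between 0.086 and 0.097 m and angle between bench_block's own z axis and vertical below 0.08 rad), for 0.2 s.
At the end, for the whole second after the job is handed in: Each stand present upright and at rest, front edge within 4 mm of a clip's back stop, 10 mm of its middle and 3 mm of the floor, square within 0.12 rad; four flaps within 0.12 rad of flat; bench block flat on top, within 20 mm of the seam and 45 mm of its middle (all of step 3 and all of step 4 and (y of standA in the frame of seat1 between -0.01 and 0.01 m or y of standA in the frame of seat2 between -0.01 and 0.01 m or y of standA in the frame of seat3 between -0.01 and 0.01 m or y of standA in the frame of seat4 between -0.01 and 0.01 m) and x of standA in the frame of seat1 between -0.042 and -0.034 m and z of standA in the frame of seat1 between -0.003 and 0.003 m and angle between the x axis of each of standA, standB, standC, standD and the x axis of carton, either way round below 0.12 rad and angle between each of standA, standB, standC, standD's own z axis and vertical below 0.08 rad and (y of standB in the frame of seat1 between -0.01 and 0.01 m or y of standB in the frame of seat2 between -0.01 and 0.01 m or y of standB in the frame of seat3 between -0.01 and 0.01 m or y of standB in the frame of seat4 between -0.01 and 0.01 m) and x of standB in the frame of seat1 between -0.042 and -0.034 m and z of standB in the frame of seat1 between -0.003 and 0.003 m and (y of standC in the frame of seat1 between -0.01 and 0.01 m or y of standC in the frame of seat2 between -0.01 and 0.01 m or y of standC in the frame of seat3 between -0.01 and 0.01 m or y of standC in the frame of seat4 between -0.01 and 0.01 m) and x of standC in the frame of seat1 between -0.042 and -0.034 m and z of standC in the frame of seat1 between -0.003 and 0.003 m and (y of standD in the frame of seat1 between -0.01 and 0.01 m or y of standD in the frame of seat2 between -0.01 and 0.01 m or y of standD in the frame of seat3 between -0.01 and 0.01 m or y of standD in the frame of seat4 between -0.01 and 0.01 m) and x of standD in the frame of seat1 between -0.042 and -0.034 m and z of standD in the frame of seat1 between -0.003 and 0.003 m and linear speed of each of bench_block, standA, standB, standC, standD below 0.02 m/s); the robot touches nothing.
It fails at once if another thing on the bench (pliers, hammer, jar, tin or mandrel block) is pushed more than 60 mm away (distance of any of pliers, hammer, bead_jar, wax_tin, mandrel_block from where it was at the start of the episode above 0.06 m).
Of standA, standB, standC, standD only 2 to 4 are there at a start; the rules pass over those that are not, and their reading is None.
At some moment in a run one of standA, standB, standC, standD may be knocked a few centimetres aside while the robot is not near it.
It also fails if it takes over 210 s, if anything falls off the work surface, if the arm or the gripper's body presses on something with over 40 N, if the wrist force passes 120 N, or if a joint passes its speed limit or range.

## Robot

A 6-joint arm with a two-finger parallel gripper is mounted at the origin on the work surface. World frame = base frame: x ahead of the robot, y to its left, z up, the work surface at z = 0. Lengths are in m, angles in rad, forces in N, time in s.
With the tool pointing down it reaches from about 0.325 to 0.9 m from the base axis. Payload 3.5 kg.
Tool frame: the origin (TCP) lies midway between the tips of the shut fingers; the grasp point (between the pads) lies 19 mm behind it; z points along the fingers, y is the direction in which the jaws open and shut (so a half turn about z gives the same grasp; the last joint's range is limited). The gripper opens to 85 mm and grips with 20 to 120 N. Pads are 22 mm wide; open, the fingers measure 114 mm over their backs; the gripper's body (76 mm by 85 mm) begins 54 mm behind the grasp point. The pads swing forward as they close: fully open they stand 13 mm farther back than shut.
Start: joints at [-1.33, 0.276, -0.026, 1.268, 0, 1.467], TCP at [0.211, -0.588, 0.231] pointing down, gripper open.
Joint ranges: [-3.12, 3.12], [-0.85, 1.88], [-1.08, 1.24], [-1.95, 2.15], [-1.57, 1.53], [-3.14, 3.14]. Speed limits (rad/s): [2.57, 2.57, 3.14, 3.14, 3.14, 3.14].

## Interface

Orientations are given as a unit quaternion [x, y, z, w].
In Python, from bench import r gives the robot as it stands. The module is installed in compiled form; this text tells all that it offers.
- The arm moves only by the tool drive_tool, never from a script. Its argument "rows" is a list of rows, each a list of 5 numbers: the shift along the tool's x, y, z in mm, then the turn about the tool's z in units of 6 degrees (1.0 is 6 degrees), then the finger opening in mm, from 0 to 85.4. A call has 1 to 8 rows; each row shifts and turns the commanded pose from where the row before left it, along the tool's axes as they then stand; what a row does not reach is not made up. A row lasts 1/8 s, in which the tool goes at most 62.5 mm and 10.7 degrees, less where a joint would pass 70% of its speed; a pose out of reach is approached as far as the arm can. A call with a gripper value outside its range is refused whole. The fingers move at their own pace and stop on an object; "force" is the grip in N (left out, the last holds). Time passes only in rows, so rows that do not move let the fingers close. It gives the time, the measured TCP pose, the force and the opening at its end, in the units of the state.
- r.state(): the state, without advancing time (a new reading comes with each control period).
- r.get_image(name): name is "side" or "top"; returns a dict with "color" (420x560x3 uint8, red, green, blue), "K" (3x3 intrinsics, pixels), "dist" ([k1, k2, p1, p2, k3] as OpenCV has them; the pictures are not rectified), "cam_to_world" (4x4, takes a point from camera to world coordinates). Camera axes: x right, y down, z forward; pixel columns grow to the right and rows downward; lengths in m; the calibration is good to about 2 mm. A picture is of the moment at which its call begins. There is no depth.
- r.job_done(): hands the job in, once; it reports no verdict.
Trained networks look in a picture, given as the dict that the camera call returned (one of the last four; its "shot" number tells which), for a name from the list of things; names that differ only in an ending like _2 or _b are one class to them, and where a whole thing is asked for, a point or a joint stands for the part that bears it (a point fixed in the world has none). Each returns a list of dicts, best first, with "p" (0 to 1); they miss things now and then, are a little off and sometimes report something else, mostly with a low value. They report only what shows in the picture. A call takes as long as a camera call. They do not tell look-alikes from the thing itself.
- r.search_frame(picture, target): "extent" ([centre column, centre row, width, height] as shares, 0 to 1, of the picture: columns of its width, rows of its height, round what is visible of it).
- r.tip_of(picture, target): "at" ([column, row] as shares, 0 to 1, of the picture: columns of its width, rows of its height: a listed point, or the origin of a listed thing).
The state is a dict: "t": time; "q": joint angles; "joint_vel": joint speeds; "joint_efforts": joint torques, N m; "ee_pos": TCP position; "ee_rot": TCP orientation; "wrist_force": force on the tool from outside, world axes, zero at the start; "torque": the same for the moment, N m; "width": opening from 0.0 (shut) to 1.0 (fully open).
Only numpy, scipy, OpenCV 4.12 (cv2) and the standard library are available. Lean on these libraries where they do the work, as an engineer would, in place of code of your own. Each camera call takes 0.05 s, during which the arm holds its last target. There are 200 camera calls.

## Working session

There is one attempt and no reset: what is moved stays moved. The work goes in short steps, Python scripts to look and compute and a tool call to move; the robot and the scene stay as the last step left them, time stands still between calls to the robot, and variables do not carry over. Pictures are saved under pics/ and viewed, about 12 in all and at most 16, crops included, and the job is handed in when it is done.

Besides the shell and the picture viewer there is one more tool, called after "Emit:" in YAML: its name, and indented under it one key for each argument. drive_tool: Moves the arm, as the interface text tells. Its arguments: {"type":"object","properties":{"rows":{"type":"array"},"force":{"type":"number"}},"required":["rows"]}

```bash
mkdir -p pics; cat > h.py <<'E'
import numpy as np, cv2
from bench import r
def snap(n,save=None):
    p=r.get_image(n)
    if save: cv2.imwrite('pics/'+save,p['color'][...,::-1])
    return p
def ray(p,u,v):
    d=cv2.undistortPoints(np.array([[[u,v]]],float),p['K'],np.array(p['dist'],float))[0,0]
    M=np.array(p['cam_to_world']);return M[:3,3],M[:3,:3]@[d[0],d[1],1]
def at(p,u,v,z):
    o,d=ray(p,u,v);return o+d*(z-o[2])/d[2]
def proj(p,P):
    M=np.linalg.inv(np.array(p['cam_to_world']));P=np.atleast_2d(P)
    q=P@M[:3,:3].T+M[:3,3]
    return cv2.projectPoints(q.reshape(-1,1,3),np.zeros(3),np.zeros(3),np.array(p['K'],float),np.array(p['dist'],float))[0].reshape(-1,2)
def tips(p,name,z,pm=.2):
    for d in r.tip_of(p,name):
        if d['p']>pm:
            u,v=d['at'][0]*560,d['at'][1]*420
            print(name,round(d['p'],2),np.round([u,v]),np.round(at(p,u,v,z),4))
E
python3 - <<'E'
from h import *
print(r.state())
for n in('top','side'):
    p=snap(n,n+'0.png');print(n,np.round(p['cam_to_world'],3).tolist(),np.round(p['K'],1).tolist())
    for t,z in(('standA',0),('carton',0),('bench_block',0),('seat1',.004),('seat2',.004),('seat3',.004),('seat4',.004)):tips(p,t,z)
    big=cv2.resize(p['color'][...,::-1],(800,600));cv2.imwrite(f'pics/{n}0b.png',big)
E
```

```text
{'t': 0.0, 'q': array([-1.33038773e+00,  2.77172097e-01, -2.79069605e-02,  1.26798732e+00,
        2.56535998e-05,  1.46739644e+00]), 'joint_vel': array([ 0.00032368, -0.00143   ,  0.00140442,  0.00025591,  0.00346361,
       -0.0016704 ]), 'joint_efforts': array([-1.19637491e-03, -4.45509481e+01,  2.95200598e+01,  1.62374420e-02,
       -2.44677003e-04,  5.53643478e-07]), 'ee_pos': array([ 0.21048192, -0.58765836,  0.23012313]), 'ee_rot': array([ 9.85260184e-01,  1.71058709e-01, -6.48967895e-05, -1.13324287e-03]), 'wrist_force': array([-0.50408291,  0.61865664, -0.84718574]), 'torque': array([0.02526814, 0.01402471, 0.02375708]), 'width': 0.9980342955825224}
top [[0.003, -0.981, 0.192, 0.375], [-1.0, -0.001, 0.009, -0.018], [-0.009, -0.193, -0.981, 1.103], [0.0, 0.0, 0.0, 1.0]] [[391.3, 0.0, 283.9], [0.0, 391.3, 207.9], [0.0, 0.0, 1.0]]
standA 0.74 [163. 210.] [0.5847 0.3394 0.    ]
standA 0.72 [119. 213.] [0.577  0.4639 0.    ]
standA 0.4 [162. 250.] [0.4696 0.3353 0.    ]
carton 0.76 [343. 225.] [ 0.5406 -0.1766  0.    ]
carton 0.52 [162. 212.] [0.5805 0.3409 0.    ]
bench_block 0
[... 889 characters left out ...]
223.] [ 0.5471 -0.1759  0.004 ]
seat4 0.64 [318. 193.] [ 0.6338 -0.1041  0.004 ]
seat4 0.59 [379. 203.] [ 0.6051 -0.2789  0.004 ]
side [[0.807, -0.342, 0.481, -0.271], [-0.59, -0.49, 0.642, -1.153], [0.016, -0.802, -0.597, 1.13], [0.0, 0.0, 0.0, 1.0]] [[522.2, 0.0, 278.8], [0.0, 522.2, 211.8], [0.0, 0.0, 1.0]]
standA 0.68 [223. 181.] [0.5762 0.3479 0.    ]
standA 0.45 [204. 170.] [0.5562 0.4632 0.    ]
carton 0.72 [216. 213.] [0.4491 0.1849 0.    ]
bench_block 0.65 [222. 196.] [0.5232 0.2641 0.    ]
seat1 0.97 [335. 266.] [ 0.6103 -0.2794  0.004 ]
seat2 0.97 [335. 266.] [ 0.6103 -0.2794  0.004 ]
seat3 0.97 [335. 266.] [ 0.6103 -0.2794  0.004 ]
seat4 0.97 [335. 266.] [ 0.6103 -0.2794  0.004 ]
```

View pics/top0b.png

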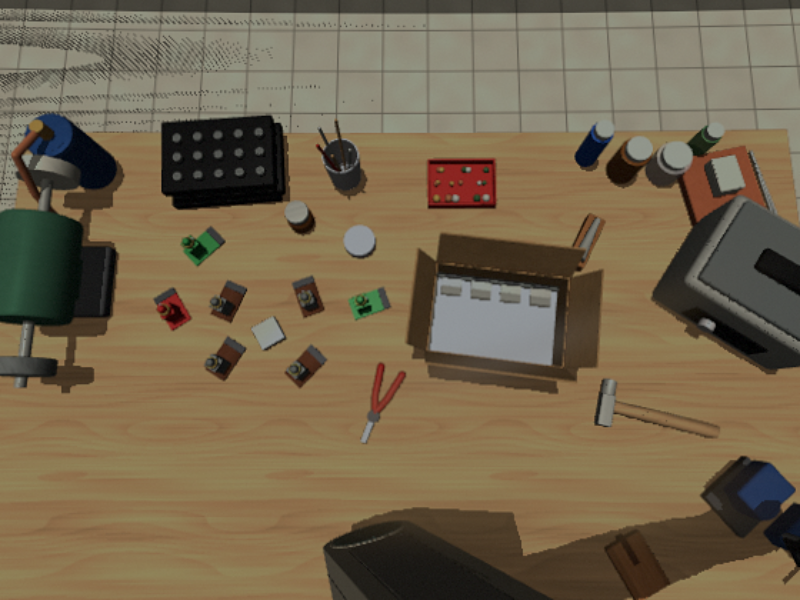

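View pics/side0b.png

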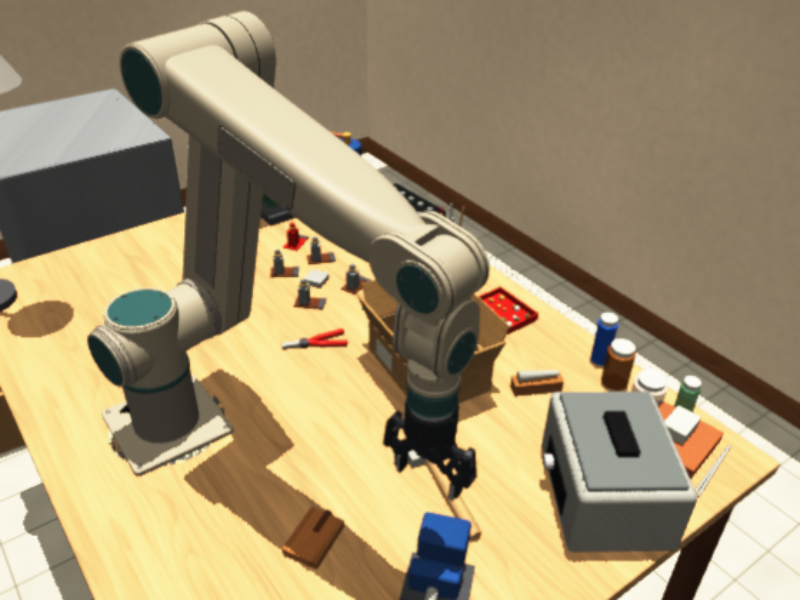

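The top view (800 px scale) shows four brown/dark-wood stands at (228,300), (308,296), (224,358) and (304,366). These are the ones meant. The look-alikes are red at (172,308) and green at (201,245) and (369,302). The bench block is at (268,332) and the carton is around (500,310). I'll confirm in enlarged crops.

```bash
python3 - <<'E'
import cv2
a=cv2.imread('pics/top0.png')
cv2.imwrite('pics/c1.png',cv2.resize(a[185:275,105:245],None,fx=5.5,fy=5.5,interpolation=cv2.INTER_CUBIC))
cv2.imwrite('pics/c2.png',cv2.resize(a[155:275,280:430],None,fx=5,fy=5,interpolation=cv2.INTER_CUBIC))
E
```

```text
(no output)
```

View pics/c1.png

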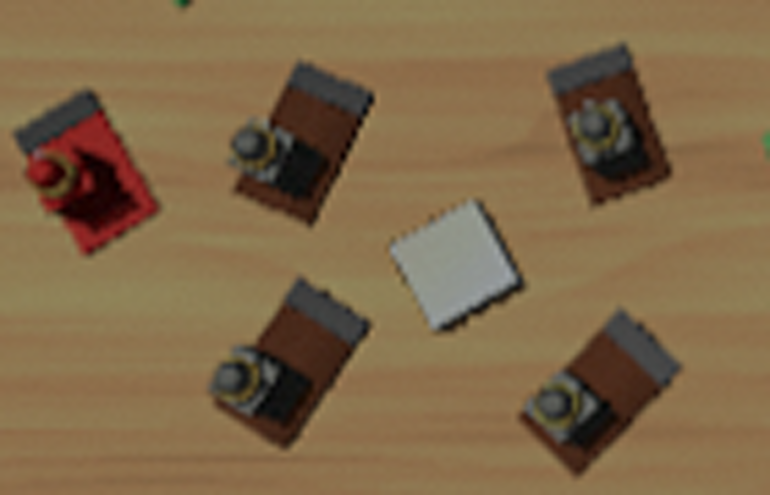

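View pics/c2.png

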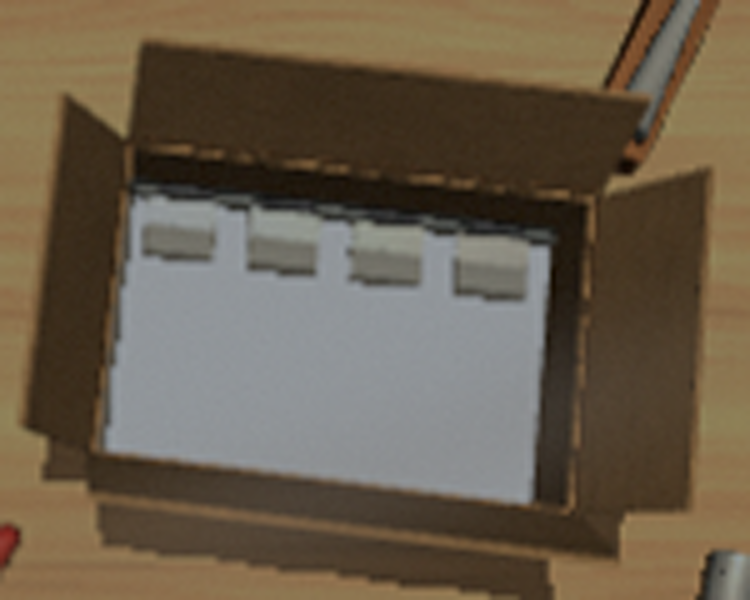

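Confirmed: the four brown stands in the first crop are at (275,145), (610,125), (285,365) and (600,395), and the red one at left is not meant. The second crop shows all four clips, with the lip fronts near (177,256), (281,272), (384,284) and (490,296).

```bash
cat >> h.py <<'E'
from scipy.optimize import minimize, least_squares
def R2(a): return np.array([[np.cos(a),-np.sin(a)],[np.sin(a),np.cos(a)]])
def tw(pose,P):
    P=np.array(P,float);o=P.copy();o[:,:2]=P[:,:2]@R2(pose[2]).T+pose[:2];return o
def box(x0,x1,y0,y1,z0,z1): return [[x,y,z] for x in(x0,x1) for y in(y0,y1) for z in(z0,z1)]
STAND=[box(-.038,.038,-.022,.022,0,.004),box(.024,.038,-.022,.022,0,.0055),box(-.027,-.001,-.013,.013,.004,.052),box(-.022,-.006,-.008,.008,.052,.073)]
BLOCK=[box(-.025,.025,-.025,.025,0,.018)]
def fit(p,boxes,init,S=6,thr=28):
    c=proj(p,[[init[0],init[1],.02]])[0].astype(int);h=24
    x0,y0=c[0]-h,c[1]-h;im=p['color'][y0:y0+2*h,x0:x0+2*h]
    lab=cv2.cvtColor(cv2.resize(im,None,fx=S,fy=S,interpolation=cv2.INTER_CUBIC),cv2.COLOR_RGB2LAB).astype(float)
    bg=np.median(cv2.cvtColor(p['color'][180:280,130:300],cv2.COLOR_RGB2LAB).reshape(-1,3),0)
    m=(np.linalg.norm(lab-bg,axis=2)>thr).astype(np.uint8)
    n,l,st,ce=cv2.connectedComponentsWithStats(m);k=1+np.argmin([np.hypot(*(ce[i]-h*S))-st[i,4]/60 for i in range(1,n)]);m=(l==k).astype(np.uint8)
    def cost(v,full=False):
        r_=np.zeros_like(m)
        for b in boxes:
            q=(proj(p,tw(v*[.01,.01,.1],b))-[x0,y0]+.5)*S-.5
            cv2.fillConvexPoly(r_,np.round(cv2.convexHull(q.astype(np.float32))*16).astype(np.int32),1,shift=4)
        return 1-(r_&m).sum()/max(1,(r_|m).sum())
    best=None
    for da in (-.25,0,.25):
        for dx in(-.006,.006):
            v=np.array([init[0]+dx,init[1],init[2]+da])/[.01,.01,.1]
            s=minimize(cost,v,method='Nelder-Mead',options=dict(initial_simplex=[v,v+[1,0,0],v+[0,1,0],v+[0,0,2]],xatol=.01,fatol=1e-4))
            if best is None or s.fun<best.fun: best=s
    return best.x*[.01,.01,.1],1-best.fun
E
cat > m1.py <<'E'
from h import *
p=snap('top')
uv=lambda x,y,f,ox,oy:(ox+(x+.5)/f-.5,oy+(y+.5)/f-.5)
for a,b,f,c in((275,145,(335,85),0),(610,125,(590,65),0),(285,365,(335,310),0),(600,395,(645,345),0)):
    q=at(p,*uv(a,b,5.5,105,185),.02)[:2];e=at(p,*uv(*f,5.5,105,185),.005)[:2];
    yaw=np.arctan2(*(e-q)[::-1]);v,s=fit(p,STAND,[*(e-.031*(e-q)/np.hypot(*(e-q))),yaw]);print('stand',np.round(v,4),round(s,3))
q=at(p,*uv(457,265,5.5,105,185),.018);print('block',fit(p,BLOCK,[q[0],q[1],.4]))
E
python3 - <<'E'
exec(open('m1.py').read())
px=[(142,250),(212,260),(247,268),(315,275),(350,280),(418,288),(455,292),(524,299)]
U=np.array([uv(x,y,5,280,155) for x,y in px])
P=[[.04,cy+s*.020,.0135] for cy in(.0885,.0295,-.0295,-.0885) for s in(1,-1)]
s=least_squares(lambda v:(proj(p,tw(v,P))-U).ravel(),[.55,-.19,-.1]);v=s.x
print('carton',np.round(v,4),np.round(s.fun,1))
C=[[x,y,.084] for x in(.086,-.086) for y in(.126,-.126)]+[[-.082,-.122,.004],[.066,-.122,.016],[.066,.122,.016]]
print(np.round((proj(p,tw(v,C))-[280,155]+.5)*5))
E
```

```text
stand [ 0.5828  0.3468 -0.3991] 0.95
stand [0.5926 0.1895 0.3595] 0.964
stand [ 0.4681  0.3455 -0.5365] 0.955
stand [ 0.4535  0.189  -0.7392] 0.95
block (array([0.51675612, 0.26091238, 0.54310956]), np.float64(0.9077851631140652))
carton [ 0.5435 -0.1783 -0.1292] [-0.   0.4 -0.   0.2 -0.3 -0.5  0.1 -0.1 -0.1 -0.3  0.4 -0.1 -0.2 -0.
  0.2  0.4]
[[127. 139.]
 [598. 198.]
 [ 87. 456.]
 [573. 521.]
 [528. 522.]
 [554. 259.]
 [125. 204.]]
```

```bash
cat >> h.py <<'E'
from scipy.spatial.transform import Rotation as Ro
CART=np.array([.5435,-.1783,-.1292])
def plan(x,y,z,th=None,s=None,verbose=True):
    """remaining shift in current tool axes (mm), turn units; also shift in tool axes after the turn"""
    s=s or r.state();R=Ro.from_quat(s['ee_rot']);M=R.as_matrix();d=np.array([x,y,z])-s['ee_pos']
    t0=np.arctan2(M[1,0],M[0,0]);th=t0 if th is None else th
    du=-((th-t0+np.pi)%(2*np.pi)-np.pi)
    M2=M@Ro.from_euler('z',du).as_matrix()
    print('t',round(s['t'],2),'pos',np.round(s['ee_pos'],4),'th',round(t0,3),'F',np.round(s['wrist_force'],1),'w',round(s['width']*85.4,1),'q6',round(s['q'][5],2))
    print(' shift now-axes',np.round(M.T@d*1000,1),'after-turn axes',np.round(M2.T@d*1000,1),'turn',round(du/np.radians(6),2))
def pick(v,z): # v stand pose
    b=tw(v,[[-.014,0,0]])[0];plan(b[0],b[1],z,np.pi/2+v[2])
def place(cx,cy,z,dy=0): # stand origin in carton frame
    b=tw(CART,[[cx-.014,cy,0]])[0];plan(b[0],b[1],z,np.pi/2+CART[2])
E
python3 - <<'E'
from h import *
v=[.4535,.189,-.7392]
pick(v,.12)
E
```

```text
t 0.85 pos [ 0.2107 -0.5884  0.2313] th 0.344 F [-0.3  0.1 -0.1] w 85.3 q6 1.47
 shift now-axes [ 484.1 -662.5  111.3] after-turn axes [ 738.1 -358.3  111.3] turn -4.66
```

Emit:
drive_tool:
  rows:
    - [30,-42,0,0,60]
    - [34,-46,0,0,60]
    - [35,-48,0,0,60]
    - [35,-48,0,0,60]
    - [35,-48,0,0,60]
    - [35,-48,0,0,60]
    - [35,-48,0,0,60]
    - [35,-48,0,0,60]
  force: 60

```text
t: 1.85
ee_pos: [0.3422, -0.1404, 0.2317]
ee_rot: [0.985, 0.171, 0.001, 0.0]
wrist_force: [1.2, 0.8, 0.2]
width: 0.703
```

Emit:
drive_tool:
  rows:
    - [35,-48,0,0,60]
    - [35,-48,0,0,60]
    - [35,-48,0,0,60]
    - [35,-48,0,0,60]
    - [35,-48,0,0,60]
    - [35,-48,0,0,60]
    - [0,0,30,-1.5,60]
    - [0,0,30,-1.5,60]

```text
t: 2.85
ee_pos: [0.4431, 0.2012, 0.1711]
ee_rot: [0.945, 0.327, 0.001, 0.0]
wrist_force: [0.5, 0.3, -0.5]
width: 0.702
```

Emit:
drive_tool:
  rows:
    - [0,0,30,-1.5,60]
    - [0,0,20,-0.2,60]
    - [0,0,0,0,60]

```text
t: 3.22
ee_pos: [0.4409, 0.1994, 0.1198]
ee_rot: [0.914, 0.406, -0.002, -0.0]
wrist_force: [-0.4, -1.0, 0.4]
width: 0.7
```

```bash
python3 - <<'E'
exec(open('m1.py').read())
pick([.4535,.189,-.7392],.018)
E
```

```text
stand [0.5672 0.3229 0.3649] 0.49
stand [0.5926 0.1894 0.3596] 0.963
stand [0.5025 0.3073 0.0577] 0.382
stand [ 0.4328  0.1912 -0.1409] 0.259
block (array([0.48982129, 0.29626192, 0.41554733]), np.float64(0.2364803094233474))
t 3.27 pos [0.442  0.1997 0.121 ] th 0.836 F [0.  0.1 0.9] w 60.2 q6 2.6
 shift now-axes [-1.00e-01  1.80e+00  1.03e+02] after-turn axes [ -0.    1.8 103. ] turn 0.04
```

Emit:
drive_tool:
  rows:
    - [0,2,30,0,60]
    - [0,0,30,0,60]
    - [0,0,25,0,60]
    - [0,0,18,0,60]
    - [0,0,0,0,15]
    - [0,0,0,0,15]
    - [0,0,0,0,15]
    - [0,0,0,0,15]

```text
t: 4.28
ee_pos: [0.4457, 0.199, 0.0199]
ee_rot: [0.914, 0.406, 0.002, 0.0]
wrist_force: [-0.9, 0.2, 7.3]
width: 0.295
```

Emit:
drive_tool:
  rows:
    - [0,0,0,0,15]
    - [0,0,0,0,15]
    - [0,0,-20,0,15]

```text
t: 4.65
ee_pos: [0.4424, 0.198, 0.0376]
ee_rot: [0.914, 0.406, -0.002, -0.0]
wrist_force: [0.2, -0.0, -2.1]
width: 0.297
```

```bash
python3 - <<'E'
from h import *
p=snap('side')
s=r.state();u=proj(p,[s['ee_pos']])[0].astype(int);print(u)
a=p['color'][max(0,u[1]-50):u[1]+50,max(0,u[0]-60):u[0]+60,::-1]
cv2.imwrite('pics/g1.png',cv2.resize(a,None,fx=5,fy=5,interpolation=cv2.INTER_CUBIC))
place(-.010,-.0885,.21)
E
```

```text
[212 202]
t 4.7 pos [0.4448 0.1987 0.0404] th 0.836 F [0.2 1.  0.1] w 25.2 q6 2.59
 shift now-axes [-299.8  356.8 -169.6] after-turn axes [-449.6  122.8 -169.6] turn -5.78
```

View pics/g1.png

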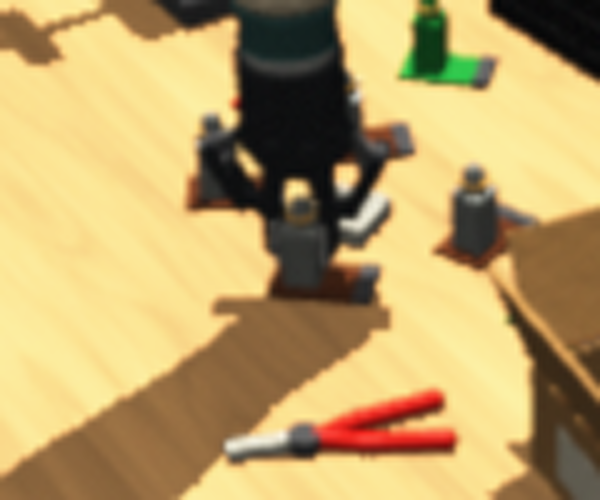

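Emit:
drive_tool:
  rows:
    - [0,0,-40,-1.4,15]
    - [0,0,-50,-1.45,15]
    - [0,0,-50,-1.45,15]
    - [0,0,-35,-1.45,15]
    - [-40,11,0,0,15]
    - [-52,14,0,0,15]
    - [-56,15,0,0,15]
    - [-56,15,0,0,15]

```text
t: 5.7
ee_pos: [0.4712, -0.0125, 0.2129]
ee_rot: [0.752, 0.659, 0.0, 0.0]
wrist_force: [0.8, -0.4, -1.9]
width: 0.295
```

Emit:
drive_tool:
  rows:
    - [-56,15,0,0,15]
    - [-56,15,0,0,15]
    - [-56,15,0,0,15]
    - [-46,13,0,0,15]
    - [-26,8,0,0,15]
    - [0,0,0,0,15]
    - [0,0,0,0,15]

```text
t: 6.58
ee_pos: [0.5047, -0.2564, 0.2128]
ee_rot: [0.752, 0.659, 0.0, -0.001]
wrist_force: [-0.1, 0.7, -2.8]
width: 0.297
```

```bash
python3 - <<'E'
from h import *
place(-.010,-.0885,.03)
E
```

```text
t 6.58 pos [ 0.5047 -0.2564  0.2128] th 1.439 F [-0.1  0.7 -2.8] w 25.4 q6 1.12
 shift now-axes [ -6.3   4.7 182.8] after-turn axes [ -6.4   4.7 182.8] turn -0.03
```

Emit:
drive_tool:
  rows:
    - [-6,5,20,0,15]
    - [0,0,40,0,15]
    - [0,0,45,0,15]
    - [0,0,45,0,15]
    - [0,0,25,0,15]
    - [0,0,8,0,15]
    - [0,0,4,0,15]
    - [0,0,0,0,15]

```text
t: 7.58
ee_pos: [0.5103, -0.2644, 0.0275]
ee_rot: [0.752, 0.659, 0.0, 0.001]
wrist_force: [0.8, -0.2, -1.6]
width: 0.294
```

```bash
python3 - <<'E'
from h import *
place(.036,-.0885,.023)
p=snap('top','d1.png')
cv2.imwrite('pics/d1c.png',cv2.resize(p['color'][155:275,280:430,::-1],None,fx=5,fy=5,interpolation=cv2.INTER_CUBIC))
E
```

```text
t 7.58 pos [ 0.5103 -0.2644  0.0275] th 1.439 F [ 0.8 -0.2 -1.6] w 25.1 q6 1.11
 shift now-axes [ 1.3 43.8  4.6] after-turn axes [ 1.2 43.8  4.6] turn -0.03
```

View pics/d1c.png

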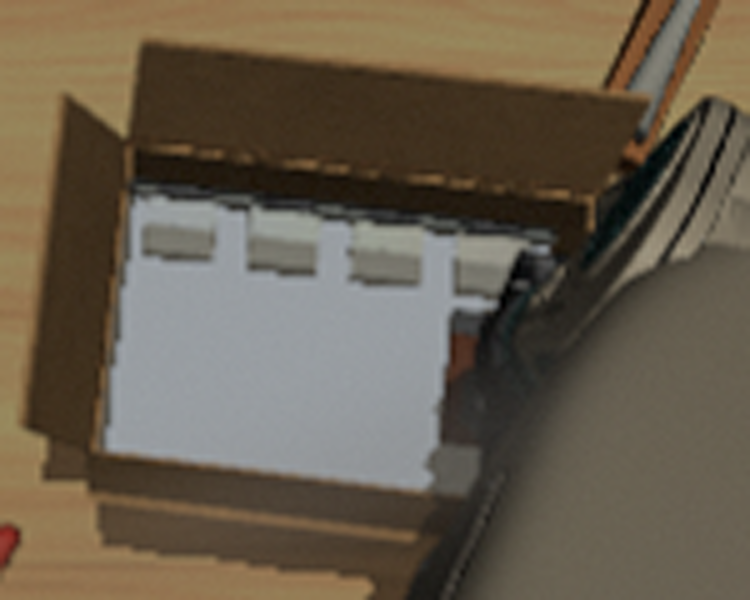

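The crop shows the stand's base on the insert, with its left edge near column 450 and its front edge at row 312. That lines up with clip 4, whose left end is at 455.

Emit:
drive_tool:
  rows:
    - [1,0,3,0,15]
    - [0,6,1,0,15]
    - [0,8,0,0,15]
    - [0,8,0,0,15]
    - [0,6,0,0,15]
    - [0,6,0,0,15]
    - [0,4,0,0,15]
    - [0,0,0,0,15]
  force: 90

```text
t: 8.62
ee_pos: [0.5462, -0.2688, 0.024]
ee_rot: [0.753, 0.658, -0.001, -0.0]
wrist_force: [-5.7, 0.9, 8.3]
width: 0.29
```

```bash
python3 - <<'E'
from h import *
place(.036,-.0885,.023)
E
```

```text
t 8.62 pos [ 0.5462 -0.2688  0.024 ] th 1.437 F [-5.7  0.9  8.3] w 24.8 q6 1.14
 shift now-axes [1.  7.7 1. ] after-turn axes [1.  7.7 1. ] turn -0.04
```

Emit:
drive_tool:
  rows:
    - [0,3,0,0,15]
    - [0,3,0,0,15]
    - [0,2,0,0,15]
    - [0,2,0,0,15]
    - [0,0,0,0,15]

```text
t: 9.25
ee_pos: [0.5546, -0.27, 0.0241]
ee_rot: [0.753, 0.658, -0.002, -0.001]
wrist_force: [-11.4, 1.6, 11.3]
width: 0.288
```

```bash
python3 - <<'E'
from h import *
place(.036,-.0885,.023)
E
```

```text
t 9.25 pos [ 0.5546 -0.27    0.0241] th 1.437 F [-11.4   1.6  11.3] w 24.6 q6 1.15
 shift now-axes [ 1.  -0.8  1.2] after-turn axes [ 1.  -0.8  1.2] turn -0.04
```

Emit:
drive_tool:
  rows:
    - [0,2,0,0,15]
    - [0,2,0,0,15]
    - [0,0,0,0,15]

```text
t: 9.62
ee_pos: [0.5548, -0.2699, 0.0244]
ee_rot: [0.753, 0.658, -0.005, -0.004]
wrist_force: [-19.6, 1.1, 21.0]
width: 0.289
```

Emit:
drive_tool:
  rows:
    - [0,2,0,0,15]
    - [0,0,0,0,15]
    - [0,0,0,0,15]

```text
t: 10.0
ee_pos: [0.5549, -0.2699, 0.0245]
ee_rot: [0.753, 0.658, -0.006, -0.005]
wrist_force: [-23.1, 1.5, 25.7]
width: 0.289
```

```bash
python3 - <<'E'
from h import *
place(.036,-.0885,.023)
E
```

```text
t 10.0 pos [ 0.5549 -0.2699  0.0245] th 1.436 F [-23.1   1.5  25.7] w 24.7 q6 1.15
 shift now-axes [ 0.9 -1.1  1.6] after-turn axes [ 0.9 -1.1  1.6] turn -0.05
```

Emit:
drive_tool:
  rows:
    - [0,-3,0,0,15]
    - [0,-1,0,0,40]
    - [0,0,0,0,60]
    - [0,0,-10,0,60]
    - [0,0,-40,0,60]
    - [0,0,-50,0,60]
    - [0,0,-55,0,60]
    - [0,0,-45,0,60]
  force: 60

```text
t: 11.0
ee_pos: [0.5605, -0.2703, 0.2253]
ee_rot: [0.752, 0.659, 0.001, 0.002]
wrist_force: [1.8, -1.2, -0.1]
width: 0.704
```

Emit:
drive_tool:
  rows:
    - [40,0,0,0,60]
    - [55,0,0,0,60]
    - [60,-10,0,0,60]
    - [60,-20,0,0,60]
    - [60,-20,0,0,60]
    - [40,-15,0,0,60]
    - [0,0,0,0,60]

```text
t: 11.88
ee_pos: [0.5365, 0.0524, 0.2228]
ee_rot: [0.751, 0.66, 0.001, 0.0]
wrist_force: [0.9, -1.1, 0.4]
width: 0.701
```

```bash
cat >> h.py <<'E'
def stands(p):
    """all stand candidates by network, fitted"""
    out=[]
    for d in r.tip_of(p,'standA'):
        if d['p']<.15: continue
        u,v=d['at'][0]*560,d['at'][1]*420;q=at(p,u,v,0)
        if any(np.hypot(*(q[:2]-o[:2]))<.02 for o in out): continue
        b=max((fit(p,STAND,[q[0],q[1],a]) for a in(-.7,0,.7)),key=lambda k:k[1])
        out.append(b[0]);c=p['color'][int(v)-6:int(v)+7,int(u)-6:int(u)+7].reshape(-1,3).mean(0)
        print('stand',np.round(d['p'],2),np.round(q[:2],3),'fit',np.round(b[0],4),round(b[1],3),'rgb',c.astype(int))
def stand_in(p,clip,f=5):
    """save a carton crop with predicted base outline corners"""
    v=CART.copy();cy=(.0885,.0295,-.0295,-.0885)[clip-1];o=tw(CART,[[.036,cy,.004]])[0]
    return o
E
python3 - <<'E'
from h import *
p=snap('top','d2.png');stands(p)
cv2.imwrite('pics/d2c.png',cv2.resize(p['color'][155:275,280:430,::-1],None,fx=5,fy=5,interpolation=cv2.INTER_CUBIC))
P=[[x-.002,-.0885+y,z] for x,z in((.026,.008),(.062,.0095),(.060,.008),(.074,.0095)) for y in(.022,-.022)]
P=[[-.002,-.0885+.022,.008],[-.002,-.0885-.022,.008],[.022-.013,-.0885+.013,.056],[.022-.013,-.0885-.013,.056]]
print(np.round((proj(p,tw(CART,P))-[280,155]+.5)*5))
print(r.state()['ee_pos'])
E
```

```text
stand 0.85 [0.586 0.35 ] fit [ 0.5827  0.347  -0.3975] 0.934 rgb [63 44 32]
stand 0.82 [0.574 0.459] fit [0.5675 0.458  0.5806] 0.968 rgb [94 33 26]
[[442. 366.]
 [521. 377.]
 [479. 336.]
 [527. 342.]]
[0.53730042 0.04988886 0.22272354]
```

View pics/d2c.png

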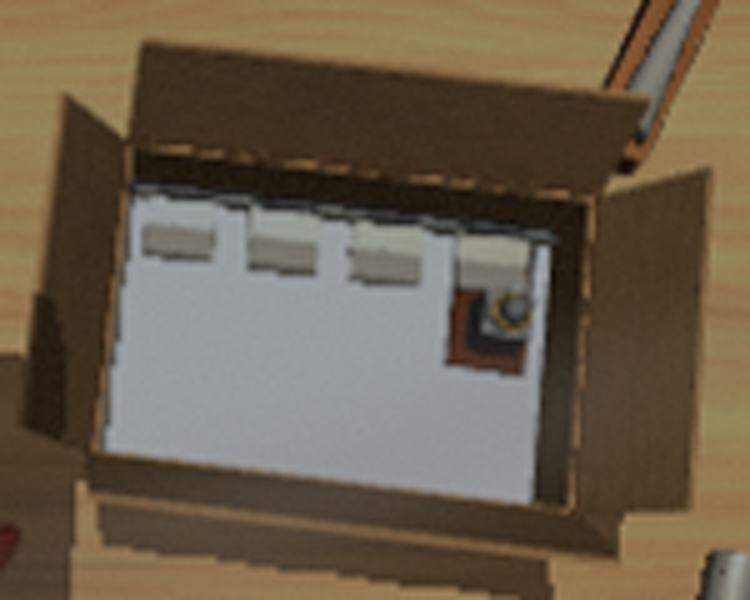

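The rear base corners are at (446,365) and (521,374), against predicted (442,366) and (521,377), so the first stand is home in clip 4. Next is the stand near (0.593, 0.189).

```bash
python3 - <<'E'
from h import *
p=snap('top')
for v in([.5926,.1895,.36],[.4681,.3455,-.5365],[.5828,.347,-.4]): print(fit(p,STAND,v))
v=[.5926,.1895,.3595];pick(v,.12)
E
```

```text
(array([ 0.60561646,  0.26770828, -0.36264465]), np.float64(0.27929577464788735))
(array([ 0.46810407,  0.3455322 , -0.54569608]), np.float64(0.9358388352801761))
(array([ 0.58277455,  0.34678482, -0.39628391]), np.float64(0.9343095502012718))
t 12.03 pos [0.5374 0.0492 0.2226] th 1.438 F [-0.2  0.3  0.2] w 59.9 q6 1.68
 shift now-axes [139.8  23.7 102.6] after-turn axes [112.   86.9 102.6] turn -4.7
```

```bash
python3 - <<'E'
from h import *
pick([.4681,.3455,-.541],.12)
E
```

```text
t 12.03 pos [0.5374 0.0492 0.2226] th 1.438 F [-0.2  0.3  0.2] w 59.9 q6 1.68
 shift now-axes [ 290.1 -120.9  102.4] after-turn axes [ 218.3 -226.1  102.4] turn 3.9
```

Emit:
drive_tool:
  rows:
    - [40,-17,0,0,60]
    - [52,-22,0,0,60]
    - [52,-22,0,0,60]
    - [52,-22,0,0,60]
    - [52,-22,0,0,60]
    - [42,-16,20,0,60]
    - [0,0,30,1.4,60]
    - [0,0,30,1.4,60]

```text
t: 13.02
ee_pos: [0.4565, 0.3531, 0.1417]
ee_rot: [0.842, 0.539, 0.001, 0.0]
wrist_force: [0.1, 0.6, -0.5]
width: 0.703
```

Emit:
drive_tool:
  rows:
    - [0,0,20,1.1,60]
    - [0,0,0,0,60]
    - [0,0,0,0,60]

```text
t: 13.4
ee_pos: [0.4564, 0.3528, 0.1232]
ee_rot: [0.87, 0.492, 0.001, -0.0]
wrist_force: [0.1, 0.6, 0.5]
width: 0.7
```

```bash
python3 - <<'E'
from h import *
pick([.4681,.3455,-.541],.018)
E
```

```text
t 13.4 pos [0.4564 0.3528 0.1232] th 1.03 F [0.1 0.6 0.5] w 59.8 q6 2.66
 shift now-axes [ -0.4  -0.3 105.2] after-turn axes [ -0.4  -0.3 105.2] turn 0.0
```

Emit:
drive_tool:
  rows:
    - [0,0,30,0,60]
    - [0,0,35,0,60]
    - [0,0,25,0,60]
    - [0,0,15,0,60]
    - [0,0,0,0,15]
    - [0,0,0,0,15]
    - [0,0,0,0,15]
    - [0,0,0,0,15]

```text
t: 14.4
ee_pos: [0.4562, 0.3538, 0.0188]
ee_rot: [0.87, 0.492, 0.001, -0.0]
wrist_force: [0.3, -0.8, 5.4]
width: 0.296
```

Emit:
drive_tool:
  rows:
    - [0,0,0,0,15]
    - [0,0,0,0,15]
    - [0,0,-40,0,15]
    - [0,0,-55,0,15]
    - [0,0,-55,0,15]
    - [0,0,-45,0,15]
    - [0,0,0,0,15]

```text
t: 15.28
ee_pos: [0.4574, 0.3546, 0.2168]
ee_rot: [0.87, 0.492, 0.004, -0.0]
wrist_force: [-0.7, 0.6, -1.9]
width: 0.294
```

```bash
python3 - <<'E'
from h import *
place(-.010,-.0295,.212)
E
```

```text
t 15.28 pos [0.4574 0.3546 0.2168] th 1.03 F [-0.7  0.6 -1.9] w 25.1 q6 2.66
 shift now-axes [-449.1  338.     2.7] after-turn axes [-546.8  130.     2.7] turn -3.93
```

Emit:
drive_tool:
  rows:
    - [0,0,0,-1.3,15]
    - [0,0,0,-1.3,15]
    - [0,0,0,-1.3,15]
    - [-40,10,0,0,15]
    - [-55,13,0,0,15]
    - [-58,14,0,0,15]
    - [-58,14,0,0,15]
    - [-58,14,0,0,15]

```text
t: 16.27
ee_pos: [0.4821, 0.076, 0.2101]
ee_rot: [0.752, 0.659, -0.001, -0.001]
wrist_force: [1.4, -0.5, -1.9]
width: 0.296
```

Emit:
drive_tool:
  rows:
    - [-58,14,0,0,15]
    - [-58,14,0,0,15]
    - [-58,14,0,0,15]
    - [-55,13,0,0,15]
    - [-45,10,0,0,15]
    - [0,0,0,0,15]
    - [0,0,0,0,15]

```text
t: 17.15
ee_pos: [0.5106, -0.2015, 0.2104]
ee_rot: [0.753, 0.659, -0.001, -0.002]
wrist_force: [-0.6, 0.8, -2.4]
width: 0.298
```

```bash
python3 - <<'E'
from h import *
place(-.010,-.0295,.030)
E
```

```text
t 17.15 pos [ 0.5106 -0.2015  0.2104] th 1.438 F [-0.6  0.8 -2.4] w 25.4 q6 1.21
 shift now-axes [ -2.5   6.3 180.3] after-turn axes [ -2.6   6.3 180.3] turn -0.04
```

Emit:
drive_tool:
  rows:
    - [-2,6,20,0,15]
    - [0,0,45,0,15]
    - [0,0,50,0,15]
    - [0,0,40,0,15]
    - [0,0,20,0,15]
    - [0,0,8,0,15]
    - [0,0,3,0,15]
    - [0,0,0,0,15]

```text
t: 18.15
ee_pos: [0.5184, -0.2052, 0.0272]
ee_rot: [0.752, 0.659, 0.0, 0.001]
wrist_force: [0.0, 0.9, -1.3]
width: 0.297
```

```bash
python3 - <<'E'
from h import *
place(.036,-.0295,.023)
E
```

```text
t 18.15 pos [ 0.5184 -0.2052  0.0272] th 1.439 F [ 0.   0.9 -1.3] w 25.4 q6 1.21
 shift now-axes [ 0.5 43.4  4.2] after-turn axes [ 0.4 43.4  4.2] turn -0.03
```

Emit:
drive_tool:
  rows:
    - [0,0,3,0,15]
    - [0,6,1,0,15]
    - [0,8,0,0,15]
    - [0,8,0,0,15]
    - [0,6,0,0,15]
    - [0,6,0,0,15]
    - [0,5,0,0,15]
    - [0,4,0,0,15]
  force: 90

```text
t: 19.15
ee_pos: [0.5592, -0.2109, 0.023]
ee_rot: [0.753, 0.659, -0.001, -0.001]
wrist_force: [-8.2, 0.9, 9.7]
width: 0.292
```

Emit:
drive_tool:
  rows:
    - [0,3,0,0,15]
    - [0,3,0,0,15]
    - [0,2,0,0,15]
    - [0,1,0,0,15]
    - [0,0,0,0,15]

```text
t: 19.77
ee_pos: [0.5621, -0.2113, 0.0234]
ee_rot: [0.753, 0.658, -0.006, -0.005]
wrist_force: [-21.1, 1.5, 23.9]
width: 0.295
```

```bash
python3 - <<'E'
from h import *
place(.036,-.0295,.023)
E
```

```text
t 19.77 pos [ 0.5621 -0.2113  0.0234] th 1.437 F [-21.1   1.5  23.9] w 25.2 q6 1.24
 shift now-axes [ 0.8 -0.7  0.4] after-turn axes [ 0.8 -0.7  0.4] turn -0.04
```

Emit:
drive_tool:
  rows:
    - [0,-3,0,0,15]
    - [0,-1,0,0,40]
    - [0,0,0,0,60]
    - [0,0,-10,0,60]
    - [0,0,-40,0,60]
    - [0,0,-50,0,60]
    - [0,0,-55,0,60]
    - [0,0,-40,0,60]
  force: 60

```text
t: 20.78
ee_pos: [0.5676, -0.2122, 0.2204]
ee_rot: [0.752, 0.659, 0.001, 0.002]
wrist_force: [0.5, -0.9, 0.4]
width: 0.7
```

```bash
python3 - <<'E'
from h import *
p=snap('top','d3.png')
b=[fit(p,STAND,v) for v in([.5926,.1895,.36],[.5828,.347,-.4])];print(b)
for v in b: pick(v[0],.12)
E
```

```text
[(array([0.592587  , 0.18946547, 0.35899104]), np.float64(0.96437609499708)), (array([ 0.58273912,  0.34696366, -0.39297095]), np.float64(0.9503759398496241))]
t 20.82 pos [ 0.5703 -0.2135  0.2263] th 1.438 F [ 0.3 -0.2  2.3] w 59.9 q6 1.24
 shift now-axes [396.2 -44.8 104.1] after-turn axes [370.5 147.4 104.1] turn -4.69
t 20.82 pos [ 0.5703 -0.2135  0.2263] th 1.438 F [ 0.3 -0.2  2.3] w 59.9 q6 1.24
 shift now-axes [561.2 -76.5 103. ] after-turn axes [ 522.6 -218.6  103. ] turn 2.49
```

Next is the stand at (0.593, 0.189, yaw 0.36).

Emit:
drive_tool:
  rows:
    - [40,-4,0,0,60]
    - [55,-6,0,0,60]
    - [60,-7,0,0,60]
    - [60,-7,0,0,60]
    - [60,-7,0,0,60]
    - [60,-7,0,0,60]
    - [50,-6,0,0,60]
    - [10,-1,0,0,60]

```text
t: 21.82
ee_pos: [0.5737, 0.1894, 0.2171]
ee_rot: [0.751, 0.66, 0.001, 0.0]
wrist_force: [-0.0, 0.4, -0.7]
width: 0.701
```

Emit:
drive_tool:
  rows:
    - [0,0,20,-1.2,60]
    - [0,0,30,-1.2,60]
    - [0,0,30,-1.2,60]
    - [0,0,20,-1.1,60]
    - [0,0,0,0,60]
    - [0,0,0,0,60]

```text
t: 22.58
ee_pos: [0.574, 0.1856, 0.1181]
ee_rot: [0.57, 0.821, 0.001, 0.001]
wrist_force: [0.4, 0.3, 0.3]
width: 0.705
```

```bash
python3 - <<'E'
from h import *
pick([.5926,.1895,.359],.018)
E
```

```text
t 22.57 pos [0.574  0.1856 0.1181] th 1.928 F [0.4 0.3 0.3] w 60.2 q6 1.42
 shift now-axes [ -2.9   4.6 100.1] after-turn axes [ -2.9   4.6 100.1] turn -0.02
```

Emit:
drive_tool:
  rows:
    - [-3,5,30,0,60]
    - [0,0,30,0,60]
    - [0,0,25,0,60]
    - [0,0,15,0,60]
    - [0,0,0,0,15]
    - [0,0,0,0,15]
    - [0,0,0,0,15]
    - [0,0,0,0,15]

```text
t: 23.58
ee_pos: [0.5801, 0.1852, 0.0188]
ee_rot: [0.569, 0.822, 0.001, 0.001]
wrist_force: [-0.2, 0.2, 4.5]
width: 0.293
```

Emit:
drive_tool:
  rows:
    - [0,0,0,0,15]
    - [0,0,0,0,15]
    - [0,0,-40,0,15]
    - [0,0,-55,0,15]
    - [0,0,-55,0,15]
    - [0,0,-45,0,15]
    - [0,0,0,0,15]

```text
t: 24.45
ee_pos: [0.5815, 0.1855, 0.217]
ee_rot: [0.569, 0.822, 0.003, 0.003]
wrist_force: [0.1, 0.3, -1.4]
width: 0.299
```

```bash
python3 - <<'E'
from h import *
place(-.010,.0295,.212)
E
```

```text
t 24.45 pos [0.5815 0.1855 0.217 ] th 1.93 F [ 0.1  0.3 -1.4] w 25.5 q6 1.41
 shift now-axes [-289.9 -170.9    3.9] after-turn axes [-336.2  -14.8    3.9] turn 4.67
```

Emit:
drive_tool:
  rows:
    - [0,0,0,1.2,15]
    - [0,0,0,1.2,15]
    - [0,0,0,1.2,15]
    - [0,0,0,1.1,15]
    - [-40,-2,0,0,15]
    - [-55,-3,0,0,15]
    - [-58,-3,0,0,15]
    - [-58,-3,0,0,15]

```text
t: 25.45
ee_pos: [0.5378, -0.0241, 0.2099]
ee_rot: [0.752, 0.659, -0.001, -0.001]
wrist_force: [1.2, -0.9, -1.7]
width: 0.295
```

Emit:
drive_tool:
  rows:
    - [-55,-2,0,0,15]
    - [-45,-2,0,0,15]
    - [-25,0,0,0,15]
    - [0,0,0,0,15]
    - [0,0,0,0,15]

```text
t: 26.08
ee_pos: [0.5184, -0.1453, 0.2108]
ee_rot: [0.752, 0.659, -0.0, -0.002]
wrist_force: [-0.7, 0.4, -0.1]
width: 0.299
```

```bash
python3 - <<'E'
from h import *
place(-.010,.0295,.030)
E
```

```text
t 26.07 pos [ 0.5184 -0.1453  0.2108] th 1.438 F [-0.7  0.4 -0.1] w 25.6 q6 1.31
 shift now-axes [ -0.2   5.7 180.8] after-turn axes [ -0.2   5.7 180.8] turn -0.03
```

Emit:
drive_tool:
  rows:
    - [0,6,20,0,15]
    - [0,0,45,0,15]
    - [0,0,50,0,15]
    - [0,0,40,0,15]
    - [0,0,20,0,15]
    - [0,0,8,0,15]
    - [0,0,3,0,15]
    - [0,0,0,0,15]

```text
t: 27.08
ee_pos: [0.5262, -0.1469, 0.0271]
ee_rot: [0.752, 0.659, 0.0, 0.001]
wrist_force: [0.5, 0.6, -1.1]
width: 0.297
```

```bash
python3 - <<'E'
from h import *
place(.036,.0295,.023)
E
```

```text
t 27.07 pos [ 0.5262 -0.1469  0.0271] th 1.439 F [ 0.5  0.6 -1.1] w 25.4 q6 1.31
 shift now-axes [ 0.8 43.2  4.2] after-turn axes [ 0.6 43.2  4.2] turn -0.03
```

Emit:
drive_tool:
  rows:
    - [0,0,3,0,15]
    - [0,6,1,0,15]
    - [0,8,0,0,15]
    - [0,8,0,0,15]
    - [0,6,0,0,15]
    - [0,6,0,0,15]
    - [0,5,0,0,15]
    - [0,4,0,0,15]
  force: 90

```text
t: 28.08
ee_pos: [0.5658, -0.1524, 0.023]
ee_rot: [0.753, 0.659, -0.002, -0.002]
wrist_force: [-10.1, 2.4, 11.6]
width: 0.292
```

Emit:
drive_tool:
  rows:
    - [0,3,0,0,15]
    - [0,3,0,0,15]
    - [0,2,0,0,15]
    - [0,1,0,0,15]
    - [0,0,0,0,15]

```text
t: 28.7
ee_pos: [0.5694, -0.1529, 0.0234]
ee_rot: [0.753, 0.659, -0.005, -0.005]
wrist_force: [-22.9, 1.8, 25.0]
width: 0.288
```

```bash
python3 - <<'E'
from h import *
place(.036,.0295,.023)
E
```

```text
t 28.7 pos [ 0.5694 -0.1529  0.0234] th 1.438 F [-22.9   1.8  25. ] w 24.6 q6 1.33
 shift now-axes [ 0.9 -0.5  0.4] after-turn axes [ 0.9 -0.4  0.4] turn -0.04
```

Emit:
drive_tool:
  rows:
    - [0,-3,0,0,15]
    - [0,-1,0,0,40]
    - [0,0,0,0,60]
    - [0,0,-10,0,60]
    - [0,0,-40,0,60]
    - [0,0,-50,0,60]
    - [0,0,-55,0,60]
    - [0,0,-40,0,60]
  force: 60

```text
t: 29.7
ee_pos: [0.5751, -0.1539, 0.2205]
ee_rot: [0.752, 0.659, 0.001, 0.002]
wrist_force: [1.0, 0.4, 0.5]
width: 0.705
```

```bash
python3 - <<'E'
from h import *
p=snap('top','d4.png')
b=fit(p,STAND,[.5828,.347,-.4]);print(b)
pick(b[0],.12)
E
```

```text
(array([ 0.58288603,  0.34668497, -0.38847   ]), np.float64(0.9493084890920664))
t 29.75 pos [ 0.5779 -0.155   0.2262] th 1.438 F [1.3 0.  2.9] w 60.2 q6 1.33
 shift now-axes [501.8 -76.3 103.8] after-turn axes [ 466.1 -200.9  103.8] turn 2.44
```

Emit:
drive_tool:
  rows:
    - [40,-6,0,0,60]
    - [55,-8,0,0,60]
    - [60,-9,0,0,60]
    - [60,-9,0,0,60]
    - [60,-9,0,0,60]
    - [60,-9,0,0,60]
    - [60,-9,0,0,60]
    - [60,-9,0,0,60]

```text
t: 30.75
ee_pos: [0.5665, 0.3094, 0.2172]
ee_rot: [0.752, 0.659, 0.001, 0.0]
wrist_force: [0.5, 0.2, -0.3]
width: 0.704
```

Emit:
drive_tool:
  rows:
    - [45,-7,0,0,60]
    - [0,0,40,1.2,60]
    - [0,0,40,1.2,60]
    - [0,0,20,0,60]
    - [0,0,0,0,60]
    - [0,0,0,0,60]

```text
t: 31.5
ee_pos: [0.5662, 0.3527, 0.119]
ee_rot: [0.829, 0.559, 0.002, 0.0]
wrist_force: [0.8, -0.1, -0.0]
width: 0.701
```

```bash
python3 - <<'E'
from h import *
pick([.5829,.3467,-.392],.018)
E
```

```text
t 31.5 pos [0.5662 0.3527 0.119 ] th 1.187 F [ 0.8 -0.1 -0. ] w 59.9 q6 2.41
 shift now-axes [  0.6   3.6 101. ] after-turn axes [  0.6   3.5 101. ] turn 0.08
```

Emit:
drive_tool:
  rows:
    - [0,4,30,0,60]
    - [0,0,30,0,60]
    - [0,0,25,0,60]
    - [0,0,16,0,60]
    - [0,0,0,0,15]
    - [0,0,0,0,15]
    - [0,0,0,0,15]
    - [0,0,0,0,15]

```text
t: 32.5
ee_pos: [0.5698, 0.3514, 0.018]
ee_rot: [0.829, 0.559, 0.002, 0.0]
wrist_force: [0.3, -0.9, 4.2]
width: 0.301
```

Emit:
drive_tool:
  rows:
    - [0,0,0,0,15]
    - [0,0,0,0,15]
    - [0,0,-40,0,15]
    - [0,0,-55,0,15]
    - [0,0,-55,0,15]
    - [0,0,-45,0,15]
    - [0,0,0,0,15]

```text
t: 33.38
ee_pos: [0.571, 0.352, 0.2164]
ee_rot: [0.829, 0.559, 0.004, 0.001]
wrist_force: [1.3, -0.3, -0.6]
width: 0.297
```

```bash
python3 - <<'E'
from h import *
place(-.010,.0885,.212)
E
```

```text
t 33.38 pos [0.571  0.352  0.2164] th 1.187 F [ 1.3 -0.3 -0.6] w 25.4 q6 2.41
 shift now-axes [-422.4  127.6    2.3] after-turn axes [-441.    17.1    2.3] turn -2.43
```

Emit:
drive_tool:
  rows:
    - [0,0,0,-1.2,15]
    - [0,0,0,-1.2,15]
    - [-40,2,0,0,15]
    - [-55,2,0,0,15]
    - [-58,2,0,0,15]
    - [-58,2,0,0,15]
    - [-58,2,0,0,15]
    - [-58,2,0,0,15]

```text
t: 34.38
ee_pos: [0.535, 0.0234, 0.209]
ee_rot: [0.752, 0.659, -0.001, -0.001]
wrist_force: [1.8, -0.4, -0.7]
width: 0.293
```

Emit:
drive_tool:
  rows:
    - [-55,2,0,0,15]
    - [-40,2,0,0,15]
    - [-19,1,0,0,15]
    - [0,0,0,0,15]
    - [0,0,0,0,15]

```text
t: 35.0
ee_pos: [0.5265, -0.0875, 0.2105]
ee_rot: [0.752, 0.659, -0.0, -0.001]
wrist_force: [0.0, -0.3, -1.5]
width: 0.295
```

```bash
python3 - <<'E'
from h import *
place(-.010,.0885,.030)
E
```

```text
t 35.0 pos [ 0.5265 -0.0875  0.2105] th 1.439 F [ 0.  -0.3 -1.5] w 25.2 q6 1.42
 shift now-axes [  0.5   4.8 180.5] after-turn axes [  0.5   4.8 180.5] turn -0.02
```

Emit:
drive_tool:
  rows:
    - [0,5,20,0,15]
    - [0,0,45,0,15]
    - [0,0,50,0,15]
    - [0,0,40,0,15]
    - [0,0,20,0,15]
    - [0,0,8,0,15]
    - [0,0,3,0,15]
    - [0,0,0,0,15]

```text
t: 36.0
ee_pos: [0.5329, -0.0892, 0.0262]
ee_rot: [0.752, 0.659, 0.001, 0.001]
wrist_force: [0.5, -0.3, -2.1]
width: 0.3
```

```bash
python3 - <<'E'
from h import *
place(.036,.0885,.023)
E
```

```text
t 36.0 pos [ 0.5329 -0.0892  0.0262] th 1.439 F [ 0.5 -0.3 -2.1] w 25.6 q6 1.42
 shift now-axes [ 1.7 44.   3.3] after-turn axes [ 1.5 44.   3.3] turn -0.03
```

Emit:
drive_tool:
  rows:
    - [1,0,2,0,15]
    - [0,6,1,0,15]
    - [0,8,0,0,15]
    - [0,8,0,0,15]
    - [0,6,0,0,15]
    - [0,6,0,0,15]
    - [0,5,0,0,15]
    - [0,4,0,0,15]
  force: 90

```text
t: 37.0
ee_pos: [0.574, -0.0939, 0.0222]
ee_rot: [0.752, 0.659, -0.001, -0.001]
wrist_force: [-5.1, -0.0, 1.9]
width: 0.292
```

Emit:
drive_tool:
  rows:
    - [0,3,0,0,15]
    - [0,3,0,0,15]
    - [0,2,0,0,15]
    - [0,2,0,0,15]
    - [0,0,0,0,15]

```text
t: 37.62
ee_pos: [0.5765, -0.0943, 0.0227]
ee_rot: [0.752, 0.659, -0.006, -0.006]
wrist_force: [-23.0, 2.0, 22.7]
width: 0.29
```

```bash
python3 - <<'E'
from h import *
place(.036,.0885,.023)
E
```

```text
t 37.62 pos [ 0.5765 -0.0943  0.0227] th 1.438 F [-23.    2.   22.7] w 24.8 q6 1.43
 shift now-axes [ 0.9  0.1 -0.3] after-turn axes [ 0.9  0.1 -0.3] turn -0.03
```

Emit:
drive_tool:
  rows:
    - [0,-3,0,0,15]
    - [0,-1,0,0,40]
    - [0,0,0,0,60]
    - [0,0,-10,0,60]
    - [0,0,-40,0,60]
    - [0,0,-50,0,60]
    - [0,0,-55,0,60]
    - [0,0,-40,0,60]
  force: 60

```text
t: 38.62
ee_pos: [0.5836, -0.0955, 0.221]
ee_rot: [0.752, 0.659, 0.002, 0.003]
wrist_force: [0.7, -0.4, -0.7]
width: 0.701
```

Emit:
drive_tool:
  rows:
    - [40,0,0,0,0]
    - [55,0,0,0,0]
    - [60,-5,0,0,0]
    - [55,0,0,0,0]
    - [50,0,0,0,0]
    - [0,0,0,0,0]
    - [0,0,0,0,0]

```text
t: 39.5
ee_pos: [0.6111, 0.1638, 0.2176]
ee_rot: [0.752, 0.659, 0.001, 0.001]
wrist_force: [-0.7, -1.2, 0.8]
width: 0.001
```

```bash
python3 - <<'E'
from h import *
p=snap('top','d5.png')
cv2.imwrite('pics/d5c.png',cv2.resize(p['color'][155:275,280:430,::-1],None,fx=5,fy=5,interpolation=cv2.INTER_CUBIC))
for c in(.0885,.0295,-.0295,-.0885):
    print(np.round((proj(p,tw(CART,[[-.002,c+.022,.008],[-.002,c-.022,.008]]))-[280,155]+.5)*5).tolist())
c=tw(CART,[[0,-.195,0]])[0];plan(c[0],c[1],.22,np.pi/2+CART[2])
E
```

```text
[[130.0, 326.0], [207.0, 336.0]]
[[233.0, 339.0], [311.0, 349.0]]
[[337.0, 353.0], [415.0, 363.0]]
[[442.0, 366.0], [521.0, 377.0]]
t 39.55 pos [0.6108 0.1631 0.2175] th 1.438 F [ 0.7 -0.8 -0.1] w 0.2 q6 1.86
 shift now-axes [-542.3  -20.6   -2.6] after-turn axes [-542.2  -22.8   -2.6] turn -0.04
```

View pics/d5c.png

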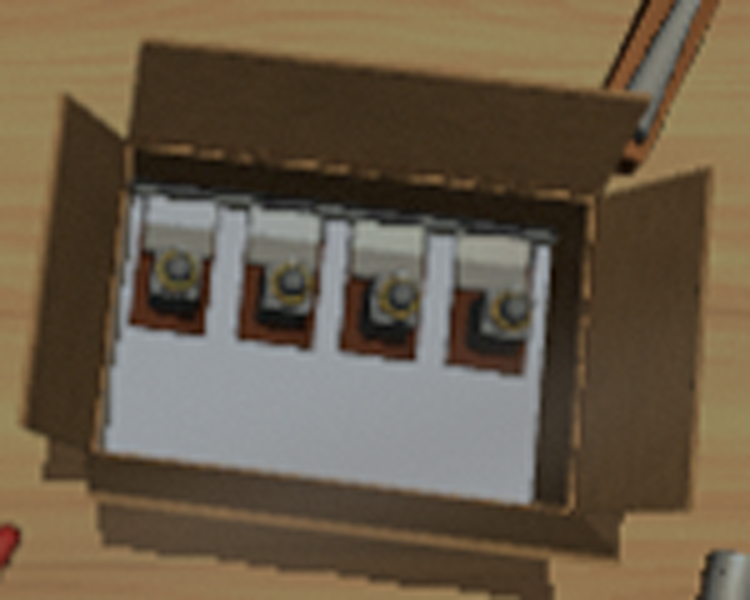

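All four stands are home. The rear base corners, left then right, are at (131,325)/(204,334), (239,338)/(312,347), (342,352)/(415,360) and (446,365)/(521,374), all within about 1 px of prediction. Next I fold the end flaps, left first.

```bash
cat >> h.py <<'E'
def cp(x,y,z):
    c=tw(CART,[[x,y,0]])[0];plan(c[0],c[1],z,np.pi/2+CART[2])
E
python3 - <<'E'
from h import *
cp(0,.195,.135)
E
```

```text
t 39.55 pos [0.6108 0.1631 0.2175] th 1.438 F [ 0.7 -0.8 -0.1] w 0.2 q6 1.86
 shift now-axes [-152.3  -22.3   82.4] after-turn axes [-152.2  -22.9   82.4] turn -0.04
```

Emit:
drive_tool:
  rows:
    - [-50,-7,10,0,0]
    - [-52,-8,35,0,0]
    - [-50,-8,37,0,0]
    - [-25,0,0,0,0]
    - [-25,0,0,0,0]
    - [-19,0,0,0,0]
    - [-20,0,4,0,0]
    - [-10,0,10,0,0]

```text
t: 40.55
ee_pos: [0.5549, -0.0831, 0.1222]
ee_rot: [0.753, 0.658, 0.001, 0.001]
wrist_force: [-0.2, 0.6, 1.5]
width: 0.001
```

Emit:
drive_tool:
  rows:
    - [-10,0,10,0,0]
    - [-5,0,10,0,0]
    - [-3,0,7,0,0]
    - [0,0,4,0,0]
    - [0,0,1,0,0]
    - [0,0,0,0,0]

```text
t: 41.3
ee_pos: [0.552, -0.0991, 0.0899]
ee_rot: [0.752, 0.659, 0.0, 0.0]
wrist_force: [-0.0, 0.5, -0.1]
width: -0.004
```

```bash
python3 - <<'E'
from h import *
cp(0,.078,.089)
p=snap('side','f1.png')
cv2.imwrite('pics/f1c.png',cv2.resize(p['color'][130:330,180:420,::-1],None,fx=3,fy=3,interpolation=cv2.INTER_CUBIC))
E
```

```text
t 41.3 pos [ 0.552  -0.0991  0.0899] th 1.439 F [-0.   0.5 -0.1] w -0.3 q6 1.41
 shift now-axes [-1.6  1.8  0.9] after-turn axes [-1.6  1.8  0.9] turn -0.03
```

View pics/f1c.png

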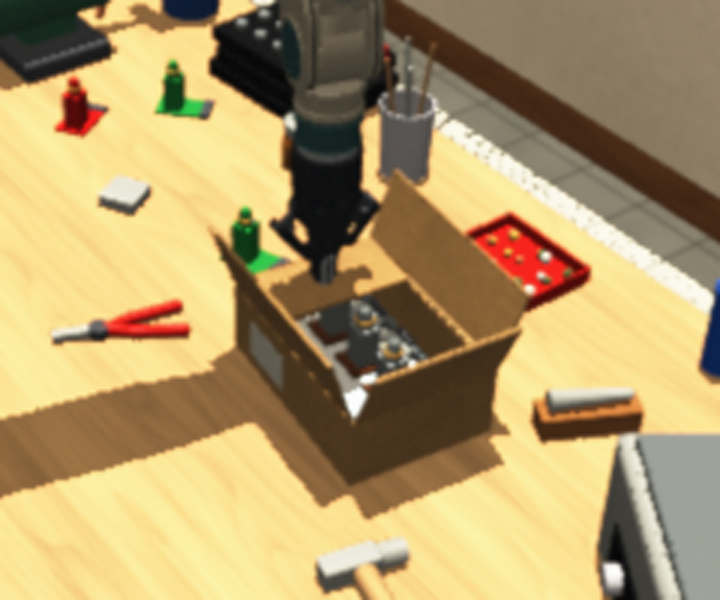

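The left flap lies flat under the fingers, and both long flaps are still open. Now the right end flap.

Emit:
drive_tool:
  rows:
    - [0,0,2,0,0]
    - [0,0,-30,0,0]
    - [0,0,-50,0,0]
    - [0,0,-52,0,0]
    - [-40,0,0,0,0]
    - [-58,0,0,0,0]
    - [-58,0,0,0,0]
    - [-58,0,0,0,0]

```text
t: 42.35
ee_pos: [0.5233, -0.3131, 0.2201]
ee_rot: [0.752, 0.659, 0.0, 0.0]
wrist_force: [0.9, 0.1, 0.1]
width: -0.001
```

Emit:
drive_tool:
  rows:
    - [-45,0,0,0,0]
    - [-16,0,0,0,0]
    - [0,0,30,0,0]
    - [0,0,50,0,0]
    - [0,0,5,0,0]
    - [0,0,0,0,0]

```text
t: 43.1
ee_pos: [0.5158, -0.3714, 0.1354]
ee_rot: [0.752, 0.659, 0.0, -0.0]
wrist_force: [-0.6, -0.2, 0.9]
width: -0.001
```

```bash
python3 - <<'E'
from h import *
cp(0,-.195,.135)
E
```

```text
t 43.1 pos [ 0.5158 -0.3714  0.1354] th 1.439 F [-0.6 -0.2  0.9] w -0.1 q6 0.98
 shift now-axes [0.1 2.6 0.4] after-turn axes [0.1 2.6 0.4] turn -0.03
```

Emit:
drive_tool:
  rows:
    - [25,2,0,0,0]
    - [25,0,0,0,0]
    - [19,0,0,0,0]
    - [20,0,4,0,0]
    - [10,0,10,0,0]
    - [10,0,10,0,0]
    - [5,0,10,0,0]
    - [3,0,7,0,0]

```text
t: 44.1
ee_pos: [0.5324, -0.2559, 0.0925]
ee_rot: [0.753, 0.659, -0.0, -0.001]
wrist_force: [0.6, -0.1, 0.0]
width: -0.001
```

Emit:
drive_tool:
  rows:
    - [0,0,5,0,0]
    - [0,0,1,0,0]
    - [0,0,0,0,0]

```text
t: 44.48
ee_pos: [0.5329, -0.2563, 0.088]
ee_rot: [0.753, 0.659, 0.0, -0.0]
wrist_force: [-2.0, 0.9, 2.9]
width: -0.0
```

```bash
python3 - <<'E'
from h import *
cp(0,-.078,.088)
E
```

```text
t 44.48 pos [ 0.5329 -0.2563  0.088 ] th 1.438 F [-2.   0.9  2.9] w -0.0 q6 1.15
 shift now-axes [0.8 0.5 0. ] after-turn axes [0.8 0.5 0. ] turn -0.04
```

Emit:
drive_tool:
  rows:
    - [0,0,-40,0,0]
    - [0,0,-50,0,0]
    - [0,0,-45,0,0]
    - [25,40,0,0,0]
    - [30,50,0,0,0]
    - [23,50,0,0,0]
    - [0,20,0,0,0]
    - [0,0,0,0,0]

```text
t: 45.48
ee_pos: [0.703, -0.2001, 0.2218]
ee_rot: [0.752, 0.659, -0.0, -0.0]
wrist_force: [0.4, 0.1, -0.3]
width: -0.002
```

```bash
python3 - <<'E'
from h import *
p=snap('side','f2.png')
cv2.imwrite('pics/f2c.png',cv2.resize(p['color'][130:330,180:420,::-1],None,fx=3,fy=3,interpolation=cv2.INTER_CUBIC))
cp(.160,0,.138)
E
```

```text
t 45.52 pos [ 0.7018 -0.2002  0.222 ] th 1.438 F [-0.9  0.1  0.5] w 0.2 q6 1.34
 shift now-axes [ 1.3  0.3 84. ] after-turn axes [ 1.3  0.3 84. ] turn -0.03
```

View pics/f2c.png

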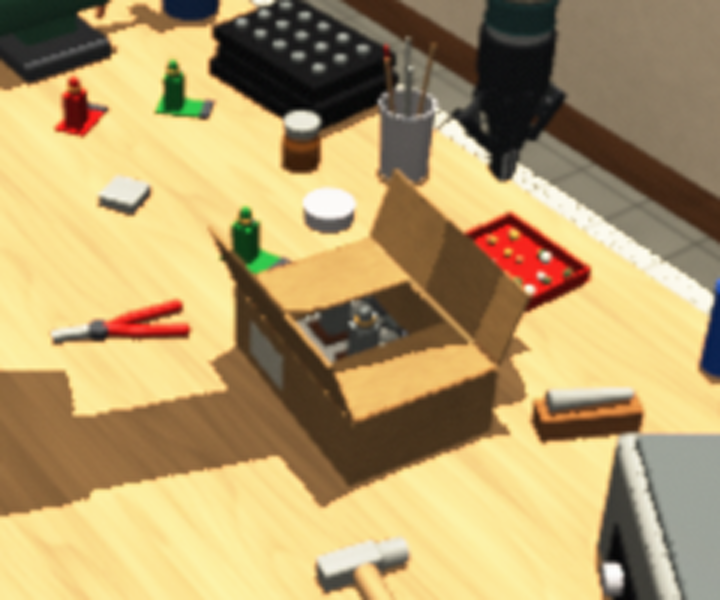

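Both end flaps are flat and both long flaps are open. Now the far long flap.

Emit:
drive_tool:
  rows:
    - [0,0,40,0,0]
    - [0,0,43,0,0]
    - [0,-25,0,0,0]
    - [0,-25,0,0,0]
    - [0,-24,0,0,0]
    - [0,-20,4,0,0]
    - [0,-10,10,0,0]
    - [0,-10,10,0,0]

```text
t: 46.52
ee_pos: [0.5882, -0.1853, 0.1155]
ee_rot: [0.753, 0.658, 0.0, 0.0]
wrist_force: [0.5, -1.4, 0.4]
width: 0.005
```

Emit:
drive_tool:
  rows:
    - [0,-5,10,0,0]
    - [0,-3,7,0,0]
    - [0,0,4,0,0]
    - [0,0,2,0,0]
    - [0,0,0,0,0]

```text
t: 47.15
ee_pos: [0.5812, -0.184, 0.0927]
ee_rot: [0.752, 0.659, 0.0, 0.0]
wrist_force: [0.3, -0.1, -0.1]
width: -0.002
```

```bash
python3 - <<'E'
from h import *
cp(.038,0,.092)
E
```

```text
t 47.15 pos [ 0.5812 -0.184   0.0927] th 1.438 F [ 0.3 -0.1 -0.1] w -0.2 q6 1.29
 shift now-axes [ 0.7 -0.2  0.7] after-turn axes [ 0.7 -0.2  0.7] turn -0.03
```

Emit:
drive_tool:
  rows:
    - [0,0,2,0,0]
    - [0,0,-40,0,0]
    - [0,0,-50,0,0]
    - [0,0,-45,0,0]
    - [0,-40,0,0,0]
    - [0,-55,0,0,0]
    - [0,-55,0,0,0]
    - [0,-40,0,0,0]

```text
t: 48.15
ee_pos: [0.3906, -0.1582, 0.2259]
ee_rot: [0.752, 0.659, -0.0, 0.0]
wrist_force: [0.1, 0.3, 0.7]
width: 0.001
```

Emit:
drive_tool:
  rows:
    - [0,-8,0,0,0]
    - [0,0,0,0,0]

```text
t: 48.4
ee_pos: [0.3851, -0.158, 0.2263]
ee_rot: [0.753, 0.659, 0.0, 0.001]
wrist_force: [-0.0, 0.1, -0.2]
width: 0.001
```

```bash
python3 - <<'E'
from h import *
cp(-.160,0,.138)
E
```

```text
t 48.4 pos [ 0.3851 -0.158   0.2263] th 1.438 F [-0.   0.1 -0.2] w 0.1 q6 1.16
 shift now-axes [ 0.3 -0.5 88.3] after-turn axes [ 0.3 -0.5 88.3] turn -0.04
```

Emit:
drive_tool:
  rows:
    - [0,0,43,0,0]
    - [0,0,45,0,0]
    - [0,25,0,0,0]
    - [0,25,0,0,0]
    - [0,24,0,0,0]
    - [0,20,4,0,0]
    - [0,10,10,0,0]
    - [0,10,10,0,0]

```text
t: 49.4
ee_pos: [0.4984, -0.1729, 0.1128]
ee_rot: [0.752, 0.659, -0.0, -0.0]
wrist_force: [-0.1, -0.8, 0.1]
width: 0.002
```

Emit:
drive_tool:
  rows:
    - [0,5,10,0,0]
    - [0,3,7,0,0]
    - [0,0,4,0,0]
    - [0,0,2,0,0]
    - [0,0,0,0,0]

```text
t: 50.02
ee_pos: [0.5054, -0.1737, 0.092]
ee_rot: [0.752, 0.659, 0.0, 0.0]
wrist_force: [-2.8, 1.7, 5.8]
width: -0.003
```

```bash
python3 - <<'E'
from h import *
cp(-.038,0,.091)
E
```

```text
t 50.02 pos [ 0.5054 -0.1737  0.092 ] th 1.438 F [-2.8  1.7  5.8] w -0.3 q6 1.25
 shift now-axes [0.4 0.4 1. ] after-turn axes [0.4 0.4 1. ] turn -0.03
```

Emit:
drive_tool:
  rows:
    - [0,0,-40,0,75]
    - [0,0,-50,0,75]
    - [0,0,-40,0,75]
    - [0,0,0,0,75]

```text
t: 50.52
ee_pos: [0.5081, -0.1752, 0.2254]
ee_rot: [0.752, 0.659, 0.002, 0.004]
wrist_force: [-0.0, -0.4, 0.4]
width: 0.845
```

```bash
python3 - <<'E'
from h import *
p=snap('side')
A=cv2.resize(p['color'][130:330,180:420,::-1],None,fx=2.5,fy=2.5)
p=snap('top');C=p['color'][155:275,280:430,::-1]
cv2.imwrite('pics/f3.png',A)
for t in(28,40,60):
    b=fit(p,BLOCK,[.517,.261,.54],thr=t);print(t,b)
# bright-top centroid and orientation
hsv=cv2.cvtColor(p['color'],cv2.COLOR_RGB2HSV);m=((hsv[...,1]<60)&(hsv[...,2]>110)).astype(np.uint8)
u=proj(p,[[.517,.261,.018]])[0].astype(int);k=np.zeros_like(m);k[u[1]-15:u[1]+15,u[0]-15:u[0]+15]=1
q=np.argwhere(m&k)[:,::-1].astype(float);c=q.mean(0);W=np.array([at(p,*x,.018)[:2] for x in q])
print(len(q),at(p,*c,.018),cv2.minAreaRect((W*1000).astype(np.float32)))
v=b[0];plan(v[0],v[1],.12,np.pi/2+v[2]);plan(v[0],v[1],.12,v[2])
E
```

```text
28 (array([0.51664409, 0.26061912, 0.53510465]), np.float64(0.9046381905707954))
40 (array([0.51648737, 0.25970914, 0.57667298]), np.float64(0.13726693777334464))
60 (array([0.49969836, 0.24386599, 1.15642407]), np.float64(0.06575127500980771))
305 [0.51761011 0.2633339  0.018     ] ((517.857666015625, 263.5268249511719), (49.182395935058594, 48.451805114746094), 31.114456176757812)
t 50.62 pos [ 0.5055 -0.1739  0.2212] th 1.438 F [ 0.1 -0.2 -0.4] w 74.7 q6 1.25
 shift now-axes [413.4 -61.2 101. ] after-turn axes [173.6 380.1 101. ] turn -12.31
t 50.62 pos [ 0.5055 -0.1739  0.2212] th 1.438 F [ 0.1 -0.2 -0.4] w 74.7 q6 1.25
 shift now-axes [413.4 -61.2 101. ] after-turn axes [ 380.1 -173.6  101. ] turn 2.69
```

View pics/f3.png

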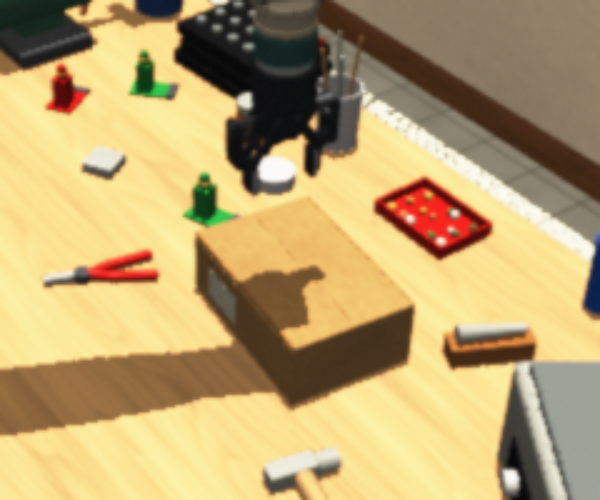

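The carton is closed flat, with the far and near flaps meeting at the seam. Now the bench block, at (0.5176, 0.2633) with yaw 0.543.

```bash
python3 - <<'E'
from h import *
plan(.5176,.2630,.10,.543+np.pi/2)
E
```

```text
t 50.62 pos [ 0.5055 -0.1739  0.2212] th 1.438 F [ 0.1 -0.2 -0.4] w 74.7 q6 1.25
 shift now-axes [434.7 -46.  121. ] after-turn axes [367.9 236.  121. ] turn -6.45
```

Emit:
drive_tool:
  rows:
    - [40,-4,0,0,75]
    - [55,-6,0,0,75]
    - [60,-6,0,0,75]
    - [60,-6,0,0,75]
    - [60,-6,0,0,75]
    - [60,-6,0,0,75]
    - [60,-6,0,0,75]
    - [40,-5,0,0,75]

```text
t: 51.62
ee_pos: [0.5169, 0.2653, 0.2185]
ee_rot: [0.752, 0.659, -0.002, -0.001]
wrist_force: [0.9, 0.2, 0.0]
width: 0.874
```

Emit:
drive_tool:
  rows:
    - [0,0,0,-1.3,75]
    - [0,0,20,-1.3,75]
    - [0,0,30,-1.3,75]
    - [0,0,30,-1.3,75]
    - [0,0,30,-1.25,75]
    - [0,0,10,0,75]
    - [0,0,0,0,75]

```text
t: 52.5
ee_pos: [0.5172, 0.2628, 0.0994]
ee_rot: [0.493, 0.87, -0.001, -0.001]
wrist_force: [0.8, 0.2, 1.4]
width: 0.879
```

```bash
python3 - <<'E'
from h import *
plan(.5176,.2630,.002,.543+np.pi/2)
E
```

```text
t 52.5 pos [0.5172 0.2628 0.0994] th 2.112 F [0.8 0.2 1.4] w 75.0 q6 1.39
 shift now-axes [-0.   0.7 97.4] after-turn axes [-0.   0.7 97.4] turn -0.02
```

Emit:
drive_tool:
  rows:
    - [0,0,30,0,75]
    - [0,0,35,0,75]
    - [0,0,20,0,75]
    - [0,0,10,0,75]
    - [0,0,2,0,75]
    - [0,0,0,0,40]
    - [0,0,0,0,40]
    - [0,0,0,0,40]

```text
t: 53.5
ee_pos: [0.5199, 0.2638, 0.0054]
ee_rot: [0.492, 0.871, 0.001, 0.001]
wrist_force: [-1.1, 0.1, 6.9]
width: 0.564
```

Emit:
drive_tool:
  rows:
    - [0,0,0,0,40]
    - [0,0,0,0,40]
    - [0,0,-20,0,40]
    - [0,0,0,0,40]

```text
t: 54.0
ee_pos: [0.5195, 0.2637, 0.0247]
ee_rot: [0.492, 0.871, 0.001, 0.001]
wrist_force: [0.4, 0.4, -3.0]
width: 0.565
```

```bash
python3 - <<'E'
from h import *
cp(0,0,.22)
E
```

```text
t 54.0 pos [0.5195 0.2637 0.0247] th 2.114 F [ 0.4  0.4 -3. ] w 48.2 q6 1.39
 shift now-axes [-391.  -207.2 -195.7] after-turn axes [-435.    81.2 -195.7] turn 6.42
```

Emit:
drive_tool:
  rows:
    - [0,0,-40,1.25,40]
    - [0,0,-50,1.3,40]
    - [0,0,-50,1.3,40]
    - [0,0,-35,1.3,40]
    - [0,0,0,1.25,40]
    - [-40,7,0,0,40]
    - [-55,10,0,0,40]
    - [-58,11,0,0,40]

```text
t: 55.0
ee_pos: [0.526, 0.1068, 0.1973]
ee_rot: [0.75, 0.661, -0.001, -0.0]
wrist_force: [1.1, -1.5, -2.9]
width: 0.564
```

Emit:
drive_tool:
  rows:
    - [-58,11,0,0,40]
    - [-58,11,0,0,40]
    - [-58,11,0,0,40]
    - [-55,10,0,0,40]
    - [-40,8,0,0,40]
    - [-13,2,0,0,40]
    - [0,0,0,0,40]
    - [0,0,0,0,40]

```text
t: 56.0
ee_pos: [0.543, -0.1771, 0.1982]
ee_rot: [0.75, 0.661, -0.0, -0.001]
wrist_force: [0.4, 0.4, -4.3]
width: 0.568
```

```bash
python3 - <<'E'
from h import *
cp(0,0,.098)
E
```

```text
t 56.0 pos [ 0.543  -0.1771  0.1982] th 1.445 F [ 0.4  0.4 -4.3] w 48.5 q6 1.27
 shift now-axes [ -1.3   0.8 100.1] after-turn axes [ -1.3   0.8 100.1] turn 0.03
```

Emit:
drive_tool:
  rows:
    - [-1,1,25,0,40]
    - [0,0,35,0,40]
    - [0,0,25,0,40]
    - [0,0,12,0,40]
    - [0,0,3,0,40]
    - [0,0,0,0,40]

```text
t: 56.75
ee_pos: [0.5452, -0.1796, 0.0997]
ee_rot: [0.751, 0.661, 0.0, 0.001]
wrist_force: [-0.2, -0.4, -3.4]
width: 0.567
```

Emit:
drive_tool:
  rows:
    - [0,0,1,0,40]
    - [0,0,1,0,40]
    - [0,0,0,0,40]

```text
t: 57.12
ee_pos: [0.5449, -0.1799, 0.0974]
ee_rot: [0.751, 0.661, 0.0, 0.001]
wrist_force: [0.3, -0.6, -1.9]
width: 0.564
```

Emit:
drive_tool:
  rows:
    - [0,0,1,0,40]
    - [0,0,0,0,52]
    - [0,0,0,0,60]
    - [0,0,0,0,70]
    - [0,0,0,0,75]
    - [0,0,-20,0,75]
    - [0,0,-50,0,75]
    - [0,0,-50,0,75]

```text
t: 58.12
ee_pos: [0.5439, -0.1794, 0.2165]
ee_rot: [0.751, 0.661, -0.0, -0.001]
wrist_force: [1.1, 0.2, 0.5]
width: 0.877
```

Emit:
drive_tool:
  rows:
    - [40,0,0,0,75]
    - [55,0,0,0,75]
    - [60,0,0,0,75]
    - [60,0,0,0,75]
    - [60,0,0,0,75]
    - [40,0,0,0,75]
    - [0,0,0,0,75]

```text
t: 59.0
ee_pos: [0.5845, 0.1355, 0.2156]
ee_rot: [0.749, 0.662, 0.0, -0.0]
wrist_force: [-0.2, -0.3, 0.7]
width: 0.875
```

```bash
python3 - <<'E'
from h import *
p=snap('side');q=snap('top')
A=cv2.resize(p['color'][200:320,220:380,::-1],(400,300),interpolation=cv2.INTER_CUBIC);B=cv2.resize(q['color'][155:275,280:440,::-1],(400,300),interpolation=cv2.INTER_CUBIC)
cv2.imwrite('pics/f4.png',np.hstack([A,B]))
T=[[x,y,.110] for x,y in((.025,.025),(.025,-.025),(-.025,-.025),(-.025,.025))]
R=[[x,y,.092] for x,y in((.086,.126),(.086,-.126),(-.086,-.126),(-.086,.126))]
for P in(T,R):
    print('top',np.round((proj(q,tw(CART,P))-[280,155])*2.5+[400,0]).tolist());print('side',np.round((proj(p,tw(CART,P))-[220,200])*2.5).tolist())
E
```

```text
top [[553.0, 131.0], [602.0, 137.0], [597.0, 185.0], [548.0, 178.0]]
side [[207.0, 62.0], [228.0, 84.0], [193.0, 96.0], [173.0, 74.0]]
top [[463.0, 66.0], [700.0, 96.0], [687.0, 259.0], [442.0, 226.0]]
side [[207.0, 19.0], [314.0, 128.0], [191.0, 173.0], [93.0, 55.0]]
```

View pics/f4.png

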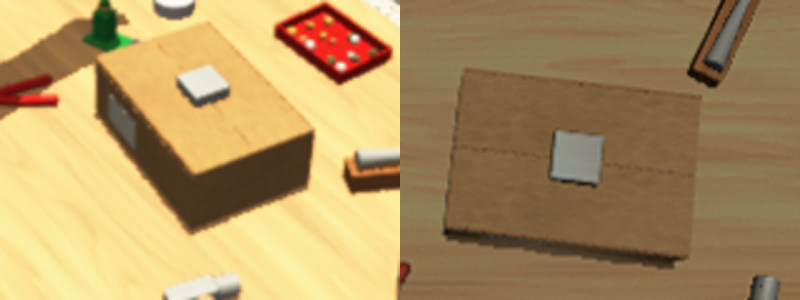

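The block lies flat across the seam. In the top view its corners (about 553,131 to 602,183) match the prediction for dead centre, and the carton outline matches all flaps flat. I'm handing in.

```bash
python3 -c "
from bench import r
print(r.job_done(), r.state()['t'])"
```

```text
the job is handed in; nothing more can be done
the job is handed in; nothing more can be done
```

I packed all four brown ring stands, folded the carton shut and set the bench block on top, handing the job in at about 59 s. The hand-in reports no verdict.

- **Stands:** each was pushed against its clip's back stop until it stopped moving at about 21–23 N. Before folding, the top picture showed all four base rear corners within about 3 mm of the predicted home position. I could not check them again once the carton was closed.
- **Flaps:** both end flaps went down first with the long flaps still open, then the far long flap, then the near one. The last pictures show the carton lid flat.
- **Bench block:** it lies flat across the seam, and its corners in the top picture match dead centre to about 1 px.
- **Other things:** I did not touch the red and green look-alikes or the tools. They looked unmoved in the pictures, though I did not measure them. I saw no stand knocked aside.
- **Failed readings:** some pose fits made while the arm blocked the view, or with a bad threshold, scored low, and I discarded them.

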